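# Set out a row of splashback tiles in the bar clamp

### The arm

A 6-joint arm with a two-finger parallel gripper is mounted at the origin on the work surface. World frame = base frame: x ahead of the robot, y to its left, z up, the work surface at z = 0. Lengths are in m, angles in rad, forces in N, time in s.
With the tool pointing down it reaches from about 0.425 to 0.95 m from the base axis. Payload 3.5 kg.
Tool frame: the origin (TCP) lies between the finger pads; the fingertips stand 22 mm ahead of it and the grasp point (between the pads) lies 3 mm ahead of it (ctrl.nose_length is the z of the fingertips in the tool frame, in m); z points along the fingers, y is the line along which they close (so a half turn about z gives the same grasp; the last joint's range is limited). The gripper opens to 85 mm and grips with 20 to 120 N. Pads are 22 mm wide; open, the fingers measure 114 mm over their backs; the gripper's body (76 mm by 85 mm) begins 54 mm behind the grasp point. The pads swing forward as they close: fully open they stand 13 mm farther back than shut.
Start: joints at [-1.267, 0.286, 1.577, -0, 1.279, -0.15], TCP at [0.296, -0.607, 0.253] pointing down, gripper open.
Joint ranges: [-2.77, 2.77], [-0.9, 2.22], [0.21, 2.48], [-1.53, 4.67], [0.24, 2.81], [-2.84, 2.84]. Speed limits (rad/s): [2.79, 2.79, 3.14, 3.14, 3.14, 3.14].

### API

Orientations are given as a unit quaternion [x, y, z, w].
In Python, from plant import ctrl gives the robot as it stands. The module is installed in compiled form; this text tells all that it offers.
- The arm moves only by the tool send_rows, never from a script. Its argument "rows" is text: rows parted by semicolons, each of 7 numbers parted by spaces: the turn, a rotation vector about the tool's x, y, z in a scale on which 1.0 is 2 pi rad, then the shift along the tool's x, y, z in normalised numbers (1 is 600 mm), then the opening, from -1 (shut) to 1 (fully open). A call has 1 to 8 rows; each row is the pose to reach, as a shift and turn from the pose commanded when the call began, along the tool's axes at that moment; what a row does not reach only later rows make up. A row lasts 1/8 s, in which the tool goes at most 62.5 mm and 10.7 degrees, less where a joint would pass 70% of its speed; a pose out of reach is approached as far as the arm can. A call with a gripper value outside its range is refused whole. The fingers move at their own pace and stop on an object; "grip_force" is the grip in N (left out, the last holds). Time passes only in rows, so rows that repeat a pose let the fingers close. It gives the time, the measured TCP pose, the force, the opening and the grip force at its end, in the units of the state.
- ctrl.get_state(): the state, without advancing time (a new reading comes with each control period).
- ctrl.read_camera(name): name is "scene" or "top"; returns a dict with "color" (420x560x3 uint8, red, green, blue), "fx", "fy", "cx", "cy" (pixels), "extrinsics" (4x4, takes a point from world to camera coordinates). Camera axes: x right, y down, z forward; pixel columns grow to the right and rows downward; lengths in m; the calibration is good to about 2 mm. A picture is of the moment at which its call begins. There is no depth.
- ctrl.sign_off(): hands the job in; it is judged then, once.
Trained networks look in a picture, given as the dict that the camera call returned (one of the last four; its "shot" number tells which), for a name from the list of things; names that differ only in an ending like _2 or _b are one class to them, and where a whole thing is asked for, a point or a joint stands for the part that bears it (a point fixed in the world has none). Each returns a list of dicts, best first, with "p" (0 to 1); they miss things now and then, are a little off and sometimes report something else, mostly with a low value. They report only what shows in the picture. A call takes as long as a camera call. They do not tell look-alikes from the thing itself.
- ctrl.look_for(picture, target): "position" ([x, y, z] in m, in the coordinates of the camera as it stood for that picture, good to about 4 mm: the middle of the surface that is visible of it).
The state is a dict: "time": time; "qpos": joint angles; "dq": joint speeds; "joint_efforts": joint torques, N m; "eef_pos": TCP position; "tcp_rot": TCP orientation; "contact_force": force on the tool from outside, world axes, zero at the start; "wrist_torque": the same for the moment, N m; "opening": opening from 0.0 (shut) to 1.0 (fully open); "finger_force": force on a finger pad.
Only numpy, scipy, OpenCV 4.12 (cv2) and the standard library are available. Lean on these libraries where they do the work, as an engineer would, in place of code of your own. Each camera call takes 0.05 s, during which the arm holds its last target. There are 200 camera calls.

### The job

Set out the tile row for the gap in the splashback, dry, in the bar clamp: a half tile against the fixed jaw, then all the whole tiles, then the other half tile at the end, every tile glaze up, square and flat against the bar, half tiles with their long side across the row. The half tiles are lying glaze down, so turn them over; the whole tiles must be slid across the counter, not lifted or tipped up. Finish by pushing the sliding jaw up against the row so that it closes all the joints, and leave the other things on the counter where they are.

Things in the scene. Friction and masses are not known exactly. Their poses are not given: they have to be found in the camera images.
- clamp: aluminium bar clamp fixed to the counter. Origin on the counter in the inner corner of bar and fixed jaw; z up. The bar, 22 mm high, 34 mm wide, has its inner face at x = 0 and runs from y = +80 to -600 mm; tiles go on its -x side, towards the robot. The red fixed jaw, 30 mm high, has its inner face at y = 0, facing -y, and reaches from the bar to x = -76 mm.
- sliding_jaw (a joint): travel in m of the red sliding jaw along the bar towards the fixed jaw (clamp +y): 0 = fully open, 0.30 = most closed; the opening between the jaws is 0.48 minus this value. It drags with about 4 N and stays where it is left.
- jaw_face (a point): point on the sliding jaw's inner face (the one towards the fixed jaw), 50 mm from the bar, 10 mm above the counter. The face reaches from the bar to 76 mm from it, 3 to 31 mm above the counter. Axes as the clamp's.
- jaw_grip (a point): centre of the top of the black grip block on the sliding jaw: 36 mm (clamp x) x 26 mm (clamp y), its top 67 mm and its foot 31 mm above the counter. Push or pinch it to move the jaw. Axes as the clamp's.
- whole1: whole cement tile lying glaze up: 100 x 100 x 20 mm, about 360 g, cream glaze with a peach diamond and peach corners. Origin in the middle of its thickness (10 mm above the counter); x, y along its sides, z up. Too wide for the gripper, but it slides easily on the polished granite (friction about 0.2). Two or three are present.
- whole2: whole cement tile lying glaze up: 100 x 100 x 20 mm, about 360 g, cream glaze with a peach diamond and peach corners. Origin in the middle of its thickness (10 mm above the counter); x, y along its sides, z up. Too wide for the gripper, but it slides easily on the polished granite (friction about 0.2). Two or three are present.
- whole3: whole cement tile lying glaze up: 100 x 100 x 20 mm, about 360 g, cream glaze with a peach diamond and peach corners. Origin in the middle of its thickness (10 mm above the counter); x, y along its sides, z up. Too wide for the gripper, but it slides easily on the polished granite (friction about 0.2). Two or three are present.
- half1: half tile: 100 (its x) x 50 (its y) x 20 mm, about 180 g, lying glaze (cream and peach) down to begin with, its grey ribbed back up. Origin in the middle of its thickness; z points out of the grey back: up at the start, down once turned over. It slides easily on the granite (friction about 0.2) and can stand by itself on its 50 mm end.
- half2: half tile: 100 (its x) x 50 (its y) x 20 mm, about 180 g, lying glaze (cream and peach) down to begin with, its grey ribbed back up. Origin in the middle of its thickness; z points out of the grey back: up at the start, down once turned over. It slides easily on the granite (friction about 0.2) and can stand by itself on its 50 mm end.
- tape_measure: yellow tape measure, 66 x 36 x 60 mm high; origin under its middle, on the counter. Not part of the job: leave it where it is.
- mallet: mallet lying on the counter, 240 mm long, handle towards its -x; origin under its middle, on the counter. Not part of the job: leave it where it is.
- pencil: flat red carpenter's pencil, 160 x 14 x 8 mm, long along x; origin under its middle, on the counter. Not part of the job: leave it where it is.
- spacer_jar: clear jar with blue lid, 70 mm across, 75 mm high; origin under its middle, on the counter. Not part of the job: leave it where it is.
- salt_pot: white lidded pot, 90 mm across, 97 mm high; origin under its middle, on the counter. Not part of the job: leave it where it is.
- tea_mug: blue mug, 76 mm across, 90 mm high; origin under its middle, on the counter. Not part of the job: leave it where it is.
Mind the look-alikes: they are no part of the job. Leave any green or pink look-alike of the half1 alone.

How it is judged:
At the end, for the whole second after the job is handed in: All tiles lie at rest, flat, glaze up (0.1 rad), middles 50 mm from the bar (within 5 mm), square to it (0.07 rad); half tiles touch the fixed and the sliding jaw (6 mm), whole tiles between them; the clamp opening exceeds the bare row (300 or 400 mm) by at most 8 mm (x of whole1 in the frame of clamp between -0.055 and -0.045 m and angle between each of whole1, whole2, whole3's own z axis and vertical below 0.1 rad and height (world z) of whole1 between 0.006 and 0.014 m and y of each of whole1, whole2, whole3 in the frame of clamp below -0.09 m and y of each of whole1, whole2, whole3 in the frame of jaw_face above 0.09 m and (angle between the x axis of whole1 and the x axis of clamp, either way round below 0.07 rad or angle between the x axis of whole1 and the y axis of clamp, either way round below 0.07 rad) and x of whole2 in the frame of clamp between -0.055 and -0.045 m and height (world z) of whole2 between 0.006 and 0.014 m and (angle between the x axis of whole2 and the x axis of clamp, either way round below 0.07 rad or angle between the x axis of whole2 and the y axis of clamp, either way round below 0.07 rad) and x of whole3 in the frame of clamp between -0.055 and -0.045 m and height (world z) of whole3 between 0.006 and 0.014 m and (angle between the x axis of whole3 and the x axis of clamp, either way round below 0.07 rad or angle between the x axis of whole3 and the y axis of clamp, either way round below 0.07 rad) and x of half1 in the frame of clamp between -0.055 and -0.045 m and angle between each of half1, half2's own z axis and vertical above 3.04 rad and height (world z) of half1 between 0.006 and 0.014 m and angle between the x axis of each of half1, half2 and the x axis of clamp, either way round below 0.07 rad and x of half2 in the frame of clamp between -0.055 and -0.045 m and height (world z) of half2 between 0.006 and 0.014 m and ((y of half1 in the frame of clamp between -0.031 and -0.019 m and y of half2 in the frame of jaw_face between 0.019 and 0.031 m) or (y of half2 in the frame of clamp between -0.031 and -0.019 m and y of half1 in the frame of jaw_face between 0.019 and 0.031 m)) and (value of joint sliding_jaw above 0.172 m or (value of joint sliding_jaw above 0.072 m and (y of whole1 in the frame of clamp between -0.11 and -0.09 m or y of whole2 in the frame of clamp between -0.11 and -0.09 m or y of whole3 in the frame of clamp between -0.11 and -0.09 m) and (y of whole1 in the frame of clamp between -0.21 and -0.19 m or y of whole2 in the frame of clamp between -0.21 and -0.19 m or y of whole3 in the frame of clamp between -0.21 and -0.19 m) and (y of whole1 in the frame of clamp between -0.31 and -0.29 m or y of whole2 in the frame of clamp between -0.31 and -0.29 m or y of whole3 in the frame of clamp between -0.31 and -0.29 m))) and linear speed of each of whole1, whole2, whole3, half1, half2 below 0.02 m/s).
It fails at once if a whole tile is lifted off or tipped up from the counter instead of being slid ((height (world z) of whole1 above 0.04 m or angle between whole1's own z axis and vertical above 0.35 rad) or (height (world z) of whole2 above 0.04 m or angle between whole2's own z axis and vertical above 0.35 rad) or (height (world z) of whole3 above 0.04 m or angle between whole3's own z axis and vertical above 0.35 rad)).
It fails at once if a tile falls off the counter (height (world z) of any of whole1, whole2, whole3, half1, half2 below -0.05 m).
It fails at once if one of the other things on the counter is shoved more than 40 mm from its place or knocked over ((distance of tape_measure from where it was at the start of the episode above 0.04 m or angle between tape_measure's own z axis and vertical above 0.6 rad) or distance of mallet from where it was at the start of the episode above 0.04 m or distance of pencil from where it was at the start of the episode above 0.04 m or (distance of spacer_jar from where it was at the start of the episode above 0.04 m or angle between spacer_jar's own z axis and vertical above 0.6 rad) or (distance of salt_pot from where it was at the start of the episode above 0.04 m or angle between salt_pot's own z axis and vertical above 0.6 rad) or (distance of tea_mug from where it was at the start of the episode above 0.04 m or angle between tea_mug's own z axis and vertical above 0.6 rad)).
Of whole1, whole2, whole3 only 2 to 3 are there at a start; the rules pass over those that are not, and their reading is None.
At some moment in a run one of whole1, whole2, whole3, half1, half2 may be knocked a few centimetres aside while the robot is not near it.
Once in a run the grip may slacken for a moment while it holds something.
It also fails if it takes over 210 s, if anything falls off the work surface, if the arm or the gripper's body presses on something with over 40 N, if the wrist force passes 120 N, or if a joint passes its speed limit or range.

## Working session

There is one attempt and no reset: what is moved stays moved. The work goes in short steps, Python scripts to look and compute and a tool call to move; the robot and the scene stay as the last step left them, time stands still between calls to the robot, and variables do not carry over. Pictures are saved under pics/ and viewed, at most 14 in all, crops included, and the job is handed in when it is done.

Besides the shell and the picture viewer there is one more tool, called after "Call:" by a JSON object that holds its "fn" and its "kwargs". send_rows: Moves the arm, as the interface text tells. Its arguments: {"type":"object","properties":{"rows":{"type":"string"},"grip_force":{"type":"number"}},"required":["rows"]}

```bash
mkdir -p pics
cat > h.py <<'E'
import numpy as np, cv2
from plant import ctrl
from scipy.spatial.transform import Rotation as R
def cam(n): return ctrl.read_camera(n)
def save(p,f): cv2.imwrite(f,cv2.cvtColor(p["color"],cv2.COLOR_RGB2BGR))
def w2p(p,X):
    X=np.atleast_2d(X); E=p["extrinsics"]; c=X@E[:3,:3].T+E[:3,3]
    return np.c_[p["fx"]*c[:,0]/c[:,2]+p["cx"],p["fy"]*c[:,1]/c[:,2]+p["cy"]]
def p2w(p,uv,z):
    uv=np.atleast_2d(np.asarray(uv,float)); E=p["extrinsics"]; Rm=E[:3,:3]; o=-Rm.T@E[:3,3]
    d=np.c_[(uv[:,0]-p["cx"])/p["fx"],(uv[:,1]-p["cy"])/p["fy"],np.ones(len(uv))]@Rm
    return o+d*((z-o[2])/d[:,2])[:,None]
def c2w(p,x):
    E=p["extrinsics"]; return E[:3,:3].T@(np.asarray(x)-E[:3,3])
def find(p,n,k=6):
    for d in ctrl.look_for(p,n)[:k]:
        print(n,round(d["p"],2),np.round(c2w(p,d["position"]),3))
def st():
    s=ctrl.get_state(); print("t",round(s["time"],2),"pos",np.round(s["eef_pos"],4),"\nR",np.round(R.from_quat(s["tcp_rot"]).as_matrix(),3).tolist(),"F",np.round(s["contact_force"],1),"op",round(s["opening"],3)); return s
E
python3 - <<'E'
from h import *
a=cam("top");b=cam("scene")
save(a,"pics/top0.png");save(b,"pics/sc0.png")
st()
for n in ["clamp","sliding_jaw","jaw_face","jaw_grip","whole1","half1","tape_measure","mallet","pencil","spacer_jar","salt_pot","tea_mug"]:
    find(a,n)
print(np.round(w2p(a,[[.5,0,0],[.5,.1,0],[.6,0,0]])))
E
```

```text
t 0.1 pos [ 0.2958 -0.6061  0.2521] 
R [[0.899, 0.438, -0.001], [0.438, -0.899, 0.002], [0.0, -0.002, -1.0]] F [-0.1 -0.5 -0. ] op 1.0
clamp 0.95 [0.633 0.003 0.023]
sliding_jaw 0.67 [ 0.621 -0.225  0.039]
jaw_face 0.73 [ 0.621 -0.228  0.036]
jaw_grip 0.97 [ 0.618 -0.228  0.042]
jaw_grip 0.39 [ 0.463 -0.362  0.019]
whole1 0.97 [ 0.459 -0.001  0.021]
whole1 0.62 [ 0.459 -0.148  0.015]
whole1 0.62 [0.438 0.139 0.022]
half1 0.68 [0.267 0.414 0.022]
half1 0.67 [0.438 0.353 0.021]
half1 0.57 [ 0.465 -0.36   0.02 ]
tape_measure 0.9 [0.684 0.402 0.058]
mallet 0.94 [ 0.549 -0.494  0.022]
pencil 0.58 [0.578 0.421 0.01 ]
spacer_jar 0.88 [0.774 0.196 0.073]
salt_pot 0.8 [ 0.749 -0.187  0.068]
tea_mug 0.56 [0.781 0.032 0.046]
[[279. 221.]
 [244. 221.]
 [279. 188.]]
```

View pics/top0.png

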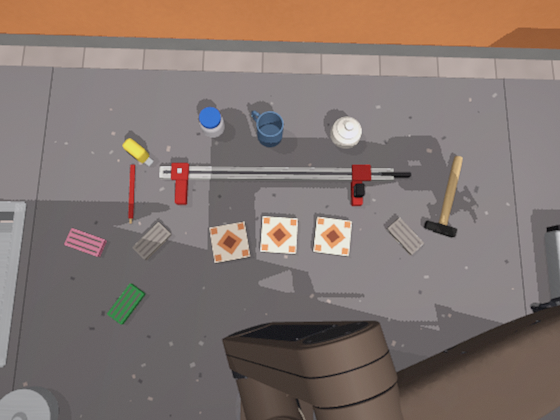

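View pics/sc0.png

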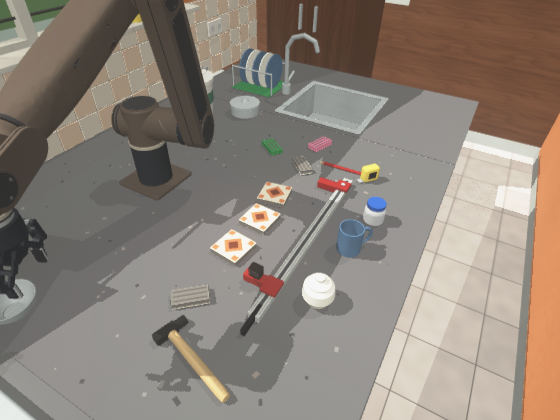

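The top view (up = +x, left = +y) shows three whole tiles at pixels (230,242), (279,235) and (333,236). The grey half tiles are at (152,240) and (406,236), with pink and green look-alikes at (85,242) and (126,303). The bar lies along row ~173, with the fixed jaw at (181,185) and the open sliding jaw at (358,185).

```bash
cat >> h.py <<'E'
def rect(p,mask,z,amin=300):
    mask=cv2.morphologyEx(mask.astype(np.uint8),cv2.MORPH_CLOSE,np.ones((5,5)))
    n,l,s,c=cv2.connectedComponentsWithStats(mask); out=[]
    for i in range(1,n):
        if s[i,4]<amin: continue
        cs,_=cv2.findContours((l==i).astype(np.uint8),cv2.RETR_EXTERNAL,cv2.CHAIN_APPROX_NONE)
        w=p2w(p,cs[0][:,0,:],z)[:,:2]
        (cx,cy),(a,b),t=cv2.minAreaRect((w*1000).astype(np.float32))
        if a<b: a,b,t=b,a,t+90
        out.append((s[i,4],np.round(c[i]),round(cx/1000,4),round(cy/1000,4),round(a,1),round(b,1),round((t+90)%180-90,1)))
    return out
def masks(p):
    c=p["color"].astype(int); hsv=cv2.cvtColor(p["color"],cv2.COLOR_RGB2HSV).astype(int)
    r,g,b=c[...,0],c[...,1],c[...,2]
    return dict(red=(r>110)&(g<50)&(b<60), cream=((r>165)&(g>145)&(b>120))|((r>140)&(r-b>50)&(g>40)), bar=(c.min(2)>130))
E
python3 - <<'E'
from h import *
a=cam("top"); m=masks(a)
print("cam",np.round(-a["extrinsics"][:3,:3].T@a["extrinsics"][:3,3],3))
for k,z in (("red",.03),("cream",.02),("bar",.022)):
    for o in rect(a,m[k],z,60):
        if 100<o[1][1]<280: print(k,*o)
v=a["color"][150:270,60:440]
cv2.imwrite("pics/crop0.png",cv2.cvtColor(cv2.resize(v,None,fx=2.1,fy=2.1,interpolation=cv2.INTER_CUBIC),cv2.COLOR_RGB2BGR))
c=a["color"]
for x in (220,300): print(x,[(y,c[y,x].tolist()) for y in range(160,188)])
print([ (x,c[195,x].tolist()) for x in range(170,196)])
print([ (y,c[y,180].tolist()) for y in range(196,208)])
print([ (x,c[242,x].tolist()) for x in range(130,176,2)])
E
```

```text
cam [0.309 0.033 1.176]
red 150 [183. 182.] 0.6018 0.2854 117.9 44.1 -0.5
red 390 [359. 178.] 0.6062 -0.2344 120.7 52.4 -1.2
red 104 [131. 202.] 0.5521 0.4187 103.9 11.1 4.5
cream 700 [347. 131.] 0.7733 -0.1975 88.0 87.0 1.3
cream 78 [213. 128.] 0.7751 0.1994 64.4 28.3 -71.6
cream 406 [137. 151.] 0.6935 0.4152 105.7 40.7 46.4
cream 531 [451. 189.] 0.601 -0.5009 213.6 23.7 -16.7
cream 2101 [250. 175.] 0.6102 0.0091 678.2 118.4 -88.8
cream 235 [131. 188.] 0.5713 0.422 167.1 14.2 4.4
cream 70 [358. 201.] 0.5615 -0.2252 26.1 20.5 88.6
cream 1124 [ 11. 238.] 0.4182 0.7373 251.6 66.1 7.8
cream 1316 [279. 235.] 0.454 0.0007 113.3 101.8 -2.9
cream 1283 [332. 236.] 0.4585 -0.1514 102.1 101.8 -6.2
cream 487 [406. 236.] 0.4631 -0.3611 97.2 45.8 42.3
cream 1231 [229. 242.] 0.4371 0.1393 100.9 100.9 -78.9
cream 324 [ 78. 239.] 0.4345 0.5535 69.4 45.7 69.6
bar 99198 [298. 164.] 0.5627 -0.0078 1718.4 923.6 -90.0
bar 99 [558. 245.] 0.4309 -0.7929 106.3 11.6 -6.6
220 [(160, [106, 103, 102]), (161, [106, 103, 103]), (162, [107, 103, 103]), (163, [106, 102, 102]), (164, [107, 103, 104]), (165, [105, 10
[... 1897 characters left out ...]
201, [190, 55, 49]), (202, [184, 51, 48]), (203, [156, 39, 35]), (204, [126, 61, 60]), (205, [128, 108, 110]), (206, [132, 129, 131]), (207, [137, 132, 133])]
[(130, [105, 102, 102]), (132, [105, 102, 103]), (134, [104, 100, 102]), (136, [123, 117, 115]), (138, [124, 117, 112]), (140, [117, 112, 107]), (142, [103, 97, 94]), (144, [125, 118, 113]), (146, [127, 119, 114]), (148, [113, 106, 101]), (150, [110, 104, 100]), (152, [126, 119, 115]), (154, [124, 117, 113]), (156, [113, 104, 104]), (158, [130, 122, 118]), (160, [163, 155, 148]), (162, [125, 117, 111]), (164, [104, 97, 94]), (166, [95, 91, 93]), (168, [97, 93, 94]), (170, [105, 101, 101]), (172, [103, 100, 100]), (174, [104, 99, 101])]
```

View pics/crop0.png

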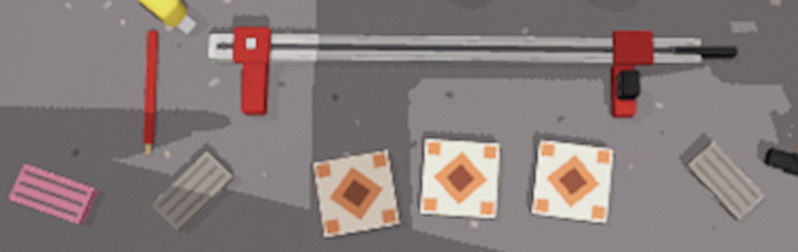

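The crop confirms the layout: the grey half tiles have corners near crop (205,150), (232,178), (185,228), (152,197) on the left and (715,142), (763,195), (740,218), (688,160) on the right. Next I'll turn these into world coordinates.

Run:
```python
from h import *
a=cam("top")
f=lambda q:np.array(q)/2.1+[60,150]
print("bar",np.round(p2w(a,[[220,178.8],[300,179.0],[340,179.2]],.022),4)[:,:2].tolist())
print("fj face",np.round(p2w(a,[[185.6,195],[185.6,200]],.03),4)[:,:2].tolist(),np.round(p2w(a,[[187.2,195]],.0),4)[:,:2],"end",np.round(p2w(a,[[180,203]],.03),4)[:,:2])
for q in ([[205,150],[232,178],[185,228],[152,197]],[[715,142],[763,195],[740,218],[688,160]]):
    w=p2w(a,f(q),.02)[:,:2]; r=cv2.minAreaRect((w*1000).astype(np.float32)); print(np.round(w,3).tolist(),np.round(w.mean(0),4),r)
c=a["color"]
# sliding jaw
print([(x,c[200,x].tolist()) for x in range(346,370)])
print([(y,c[y,354].tolist()) for y in range(180,210)])
```

```text
bar [[0.618, 0.1719], [0.6221, -0.0589], [0.6239, -0.1752]]
fj face [[0.5664, 0.2663], [0.552, 0.2655]] [[0.5733 0.2677]] end [[0.543  0.2807]]
[[0.491, 0.343], [0.454, 0.304], [0.386, 0.362], [0.427, 0.408]] [0.4393 0.3542] ((440.9610290527344, 354.9709777832031), (61.40949630737305, 91.59365844726562), 49.03753662109375)
[[0.514, -0.348], [0.443, -0.41], [0.411, -0.377], [0.489, -0.31]] [ 0.4641 -0.3614] ((464.8061828613281, -360.8640441894531), (102.86537170410156, 45.47462844848633), 41.02414321899414)
[(346, [140, 135, 136]), (347, [140, 136, 137]), (348, [136, 130, 132]), (349, [117, 114, 115]), (350, [102, 89, 90]), (351, [88, 46, 44]), (352, [124, 29, 27]), (353, [178, 50, 46]), (354, [194, 55, 52]), (355, [190, 52, 49]), (356, [191, 56, 50]), (357, [192, 57, 51]), (358, [191, 55, 51]), (359, [188, 54, 49]), (360, [186, 53, 47]), (361, [188, 51, 45]), (362, [168, 68, 65]), (363, [129, 109, 111]), (364, [133, 129, 131]), (365, [132, 126, 128]), (366, [133, 128, 129]), (367, [134, 128, 129]), (368, [132, 127, 128]), (369, [133, 128, 128])]
[(180, [124, 32, 29]), (181, [137, 35, 33]), (182, [152, 41, 37]), (183, [147, 41, 36]), (184, [134, 38, 36]), (185, [100, 40, 41]), (186, [51, 47, 48]), (187, [51, 54, 53]), (188, [51, 54, 54]), (189, [45, 48, 47]), (190, [43, 48, 48]), (191, [37, 42, 43]), (192, [36, 42, 42]), (193, [44, 48, 49]), (194, [51, 55, 55]), (195, [35, 42, 42]), (196, [43, 23, 22]), (197, [148, 39, 37]), (198, [190, 54, 49]), (199, [195, 57, 51]), (200, [194, 55, 52]), (201, [195, 57, 52]), (202, [196, 58, 55]), (203, [195, 55, 52]), (204, [168, 45, 40]), (205, [126, 40, 38]), (206, [130, 105, 107]), (207, [134, 131, 134]), (208, [138, 133, 135]), (209, [139, 133, 135])]
```

Call:
{"fn": "send_rows", "kwargs": {"rows": "0 0 0 0 0 0 1; 0 0 0 0 0 0 1", "grip_force": 60}}

```text
time: 1.05
eef_pos: [0.2959, -0.6067, 0.2533]
tcp_rot: [0.974, 0.225, -0.0, 0.0]
contact_force: [-0.4, 0.5, -0.1]
opening: 1.006
finger_force: 0.0
```

```bash
cat >> h.py <<'E'
def Rd(yaw,tilt=0):
    "tool-down, x at yaw (deg), then turned by tilt (deg) about own y (+ = z swings towards x)"
    c,s=np.cos(np.radians(yaw)),np.sin(np.radians(yaw))
    return R.from_matrix(np.array([[c,s,0],[s,-c,0],[0,0,-1.]]))*R.from_euler('y',tilt,degrees=True)
class G:
    "virtual pose chain: prints turn (deg) and shift (mm) for each goal, then takes the goal as the new start"
    def __init__(s):
        q=ctrl.get_state(); s.p=np.array(q["eef_pos"]); s.r=R.from_quat(q["tcp_rot"])
    def to(s,pos,rot,lab="",grasp=False):
        pos=np.array(pos,float)
        if grasp: pos=pos-rot.apply([0,0,.003])
        print(lab,"turn",np.round((s.r.inv()*rot).as_rotvec(degrees=True),1),"shift",np.round(s.r.inv().apply(pos-s.p)*1000,1))
        s.p,s.r=pos,rot
E
python3 - <<'E'
from h import *
a=cam("top"); c=a["color"]
m=np.zeros(c.shape[:2],np.uint8); m[205:250,415:475]=(c[205:250,415:475].max(2)<70)
for o in rect(a,m,.03,40): print(*o)
ys,xs=np.nonzero(m); w=p2w(a,np.c_[xs,ys],.03); i=np.argsort(w[:,1])[-3:]; print("near end",np.round(w[i],3))
g=G(); B=np.array([.464,-.361]); d=np.array([np.cos(np.radians(41.5)),np.sin(np.radians(41.5))])
q=B+.015*d
g.to([*q,.10],Rd(41.5),"hover"); g.to([*q,.0235],Rd(41.5),"down")
E
```

```text
298 [440. 229.] 0.4837 -0.4555 91.4 28.8 73.5
near end [[ 0.492 -0.411  0.03 ]
 [ 0.489 -0.411  0.03 ]
 [ 0.487 -0.411  0.03 ]]
hover turn [  0.    0.  -15.5] shift [ 273.2 -151.1  153.3]
down turn [0. 0. 0.] shift [ 0.   0.  76.5]
```

Careful with the scale: shifts go in shares of 600 mm and turns go in shares of 2 pi rad. That gives: 273 mm is 0.455, 153 mm is 0.255, -15.5 degrees is -0.0431.

Call:
{"fn": "send_rows", "kwargs": {"rows": "0 0 -0.0431 0.455 -0.2517 0.1667 0.65; 0 0 -0.0431 0.455 -0.2517 0.1667 0.65; 0 0 -0.0431 0.455 -0.2517 0.2167 0.65; 0 0 -0.0431 0.455 -0.2517 0.255 0.65; 0 0 -0.0431 0.455 -0.2517 0.255 0.65; 0 0 -0.0431 0.455 -0.2517 0.255 0.65; 0 0 -0.0431 0.455 -0.2517 0.255 0.65; 0 0 -0.0431 0.455 -0.2517 0.255 0.65"}}

```text
time: 2.1
eef_pos: [0.4754, -0.3523, 0.1013]
tcp_rot: [0.935, 0.354, 0.0, 0.001]
contact_force: [0.2, -0.8, 1.2]
opening: 0.82
finger_force: 0.0
```

Run:
```python
from h import *
s=st(); print(np.round(s["qpos"],3))
a=cam("top"); save(a,"pics/t1.png"); find(a,"half1"); b=cam("scene"); find(b,"half1")
g=G(); g.to([.475,-.351,.0235],Rd(41.5))
```

```text
t 2.1 pos [ 0.4754 -0.3523  0.1013] 
R [[0.749, 0.663, 0.001], [0.663, -0.749, -0.002], [-0.0, 0.002, -1.0]] F [ 0.2 -0.8  1.2] op 0.82
[-8.090e-01  2.750e-01  1.891e+00 -1.000e-03  9.740e-01  3.800e-02]
half1 0.8 [0.438 0.356 0.023]
half1 0.79 [0.269 0.416 0.022]
half1 0.7 [0.427 0.536 0.02 ]
half1 0.59 [ 0.491 -0.336  0.022]
half1 0.81 [ 0.47  -0.371  0.017]
half1 0.63 [0.439 0.532 0.019]
half1 0.58 [0.272 0.398 0.019]
half1 0.5 [0.445 0.343 0.02 ]
 turn [ 0.1  0.  -0.1] shift [ 1.2 -1.6 78.1]
```

Converted, 77 mm is 0.1283, 75 mm is 0.125.

Call:
{"fn": "send_rows", "kwargs": {"rows": "0 0 0 0 0 0.0833 0.65; 0 0 0 0 0 0.1083 0.65; 0 0 0 0 0 0.125 0.65; 0 0 0 0 0 0.1283 0.65; 0 0 0 0 0 0.1283 0.65; 0 0 0 0 0 0.1283 -1; 0 0 0 0 0 0.1283 -1; 0 0 0 0 0 0.1283 -1", "grip_force": 50}}

```text
time: 3.3
eef_pos: [0.4758, -0.3519, 0.0246]
tcp_rot: [0.935, 0.354, 0.0, 0.001]
contact_force: [0.0, 0.2, 4.1]
opening: 0.574
finger_force: 53.7
```

Converted, -60 mm is -0.1, -20 mm is -0.0333.

Call:
{"fn": "send_rows", "kwargs": {"rows": "0 0 0 0 0 0 -1; 0 0 0 0 0 -0.0333 -1; 0 0 0 0 0 -0.1 -1; 0 0 0 0 0 -0.1 -1"}}

```text
time: 3.8
eef_pos: [0.4769, -0.3531, 0.0873]
tcp_rot: [0.935, 0.354, 0.002, 0.004]
contact_force: [0.4, 0.2, -2.1]
opening: 0.573
finger_force: 53.1
```

Run:
```python
from h import *
s=st(); print(s["finger_force"])
th=-58; F=np.array([.34,-.53])
g=G(); g.to([*F,.09],Rd(th),"F hover"); g.to([*F,.026],Rd(th),"down")
```

```text
t 3.8 pos [ 0.4769 -0.3531  0.0873] 
R [[0.749, 0.663, 0.005], [0.663, -0.749, -0.006], [0.0, 0.008, -1.0]] F [ 0.4  0.2 -2.1] op 0.573
53.11915040016174
F hover turn [ 0.3 -0.4 99.5] shift [-219.8   41.8   -2.4]
down turn [0. 0. 0.] shift [ 0.  0. 64.]
```

Converted, -220 mm is -0.3667, -200 mm is -0.3333, 99.5 degrees is 0.2764.

Call:
{"fn": "send_rows", "kwargs": {"rows": "0 0 0.0333 -0.1 0.02 -0.05 -1; 0 0 0.0667 -0.1833 0.0333 -0.0667 -1; 0 0 0.1 -0.2667 0.05 -0.0667 -1; 0 0 0.1333 -0.3333 0.0667 -0.05 -1; 0 0 0.1667 -0.3667 0.07 -0.0333 -1; 0 0 0.2 -0.3667 0.07 -0.0033 -1; 0 0 0.2333 -0.3667 0.07 -0.0033 -1; 0 0 0.2764 -0.3667 0.07 -0.0033 -1"}}

```text
time: 4.8
eef_pos: [0.3374, -0.5272, 0.083]
tcp_rot: [0.924, -0.381, -0.001, -0.001]
contact_force: [0.1, 0.2, -2.6]
opening: 0.575
finger_force: 53.0
```

Run:
```python
from h import *
s=st(); print(s["finger_force"],np.round(s["qpos"],3))
F=[.34,-.53]
g=G(); g.to([*F,.025],Rd(-58),"down")
```

```text
t 4.8 pos [ 0.3374 -0.5272  0.083 ] 
R [[0.709, -0.705, -0.002], [-0.705, -0.709, 0.004], [-0.004, -0.001, -1.0]] F [ 0.1  0.2 -2.6] op 0.575
52.996875643730164 [-1.163  0.369  1.808 -0.     0.969  1.19 ]
down turn [-0.1  0.2 13.2] shift [ 4.1  0.2 58. ]
```

Converted, 58 mm is 0.0967, 55 mm is 0.0917, 13.2 degrees is 0.0367.

Call:
{"fn": "send_rows", "kwargs": {"rows": "0 0 0.0278 0.0067 0 0.0333 -1; 0 0 0.0367 0.0067 0 0.075 -1; 0 0 0.0367 0.0067 0 0.0917 -1; 0 0 0.0367 0.0067 0 0.0967 -1; 0 0 0.0367 0.0067 0 0.0967 -1; 0 0 0.0367 0.0067 0 0.0967 0.65; 0 0 0.0367 0.0067 0 0.0967 0.65; 0 0 0.0367 0.0067 0 0.05 0.65"}}

```text
time: 5.8
eef_pos: [0.3403, -0.5298, 0.0539]
tcp_rot: [0.876, -0.482, -0.002, -0.001]
contact_force: [-1.2, -0.4, -0.6]
opening: 0.82
finger_force: 0.0
```

Run:
```python
from h import *
s=st()
F=np.array([.34,-.53]); rh=np.array([np.cos(np.radians(-58)),np.sin(np.radians(-58))])
c=F-.015*rh; print("tile",c)
g=G(); q=c+.010*rh
g.to([*(q+.03*rh),.09],Rd(-58,-45),"pre"); g.to([*q,.027],Rd(-58,-45),"down")
g.to([*q,.12],Rd(-58,0),"up0"); g.to([*q,.12],Rd(-58,45),"up45"); g.to([*q,.061],Rd(-58,45),"stand")
```

```text
t 5.8 pos [ 0.3403 -0.5298  0.0539] 
R [[0.535, -0.845, -0.002], [-0.845, -0.535, 0.004], [-0.004, -0.001, -1.0]] F [-1.2 -0.4 -0.6] op 0.82
tile [ 0.33205121 -0.51727928]
pre turn [  0.1 -44.7   0.4] shift [ 24.8   0.5 -36.2]
down turn [0. 0. 0.] shift [23.3  0.  65.8]
up0 turn [ 0. 45. -0.] shift [-65.8   0.  -65.8]
up45 turn [ 0. 45.  0.] shift [0. 0. 0.]
stand turn [0. 0. 0.] shift [-41.7   0.   41.7]
```

Converted, -36 mm is -0.06, 25 mm is 0.0417, -45 degrees is -0.125.

Call:
{"fn": "send_rows", "kwargs": {"rows": "0 -0.0278 0 0.0167 0 -0.06 0.65; 0 -0.0556 0 0.0333 0 -0.06 0.65; 0 -0.0833 0 0.0417 0 -0.06 0.65; 0 -0.1111 0 0.0417 0 -0.06 0.65; 0 -0.125 0 0.0417 0 -0.06 0.65; 0 -0.125 0 0.0417 0 -0.06 0.65; 0 -0.125 0 0.0417 0 -0.06 0.65"}}

```text
time: 6.68
eef_pos: [0.3545, -0.5525, 0.0919]
tcp_rot: [0.81, -0.446, -0.334, -0.184]
contact_force: [0.3, -0.7, 0.1]
opening: 0.825
finger_force: 0.0
```

Run:
```python
from h import *
s=st(); print(np.round(s["qpos"],3))
b=cam("scene"); save(b,"pics/s2.png"); find(b,"half1")
a=cam("top"); find(a,"half1")
rh=np.array([np.cos(np.radians(-58)),np.sin(np.radians(-58))])
g=G(); q=np.array([.33205,-.51728])+.010*rh
g.to([*q,.027],Rd(-58,-45),"down")
```

```text
t 6.67 pos [ 0.3545 -0.5525  0.0919] 
R [[0.379, -0.845, -0.378], [-0.599, -0.535, 0.596], [-0.706, 0.0, -0.709]] F [ 0.3 -0.7  0.1] op 0.825
[-1.125  0.805  1.27  -0.087  1.846  1.462]
half1 0.93 [ 0.347 -0.534  0.018]
half1 0.61 [0.275 0.4   0.02 ]
half1 0.57 [0.436 0.532 0.021]
half1 0.82 [0.43  0.536 0.02 ]
half1 0.8 [ 0.361 -0.531  0.02 ]
half1 0.77 [0.439 0.354 0.021]
half1 0.74 [0.269 0.414 0.02 ]
half1 0.66 [0.783 0.032 0.047]
half1 0.26 [ 0.46  -0.148  0.02 ]
down turn [ 0.3 -0.1  0.2] shift [23.7  0.1 68.8]
```

View pics/s2.png

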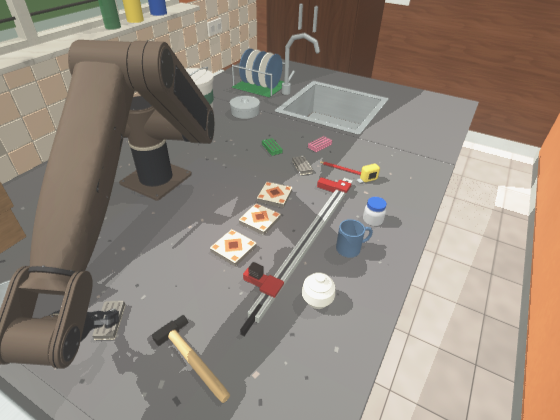

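The gripper is tilted inward over half tile B, which lies at about (108,320) in this picture. I'll check its outline against the pose I expect.

Run:
```python
from h import *
b=cam("scene")
rh=np.array([np.cos(np.radians(-58)),np.sin(np.radians(-58)),0]); t=np.array([-rh[1],rh[0],0])
c=np.array([.332,-.5173,.02])
pts=np.array([c+.05*i*rh+.025*j*t for i,j in((1,1),(1,-1),(-1,-1),(-1,1))])
px=w2p(b,pts); print(np.round(px))
im=b["color"].copy(); im=cv2.resize(im[270:370,40:190],None,fx=5,fy=5,interpolation=cv2.INTER_CUBIC)
cv2.polylines(im,[np.int32((px-[40,270])*5)],True,(255,0,0),1)
cv2.imwrite("pics/s2c.png",im[...,::-1])
```

```text
[[113. 333.]
 [ 92. 334.]
 [104. 299.]
 [124. 299.]]
```

View pics/s2c.png

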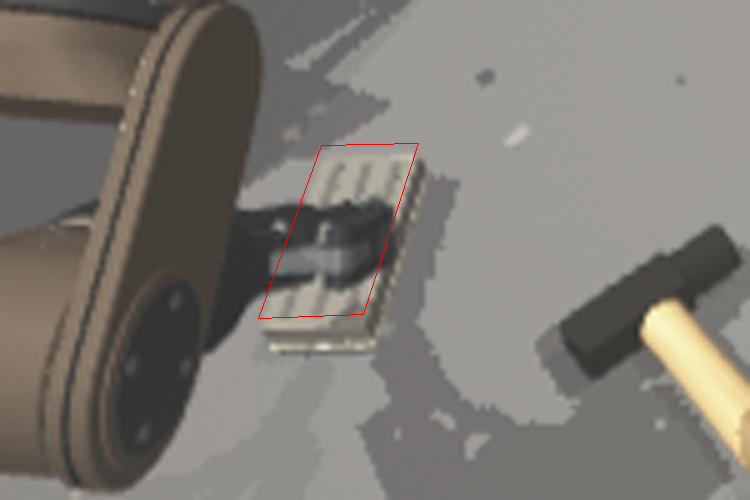

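The tile sits about 7 mm further outward than predicted and is aligned in yaw, so I'll correct the grasp for that.

Converted, 64 mm is 0.1067, 28.5 mm is 0.0475.

Call:
{"fn": "send_rows", "kwargs": {"rows": "0 0 0 0.0475 0 0.0333 0.65; 0 0 0 0.0475 0 0.0667 0.65; 0 0 0 0.0475 0 0.0917 0.65; 0 0 0 0.0475 0 0.1067 0.65; 0 0 0 0.0475 0 0.1067 0.65; 0 0 0 0.0475 0 0.1067 -1; 0 0 0 0.0475 0 0.1067 -1; 0 0 0 0.0475 0 0.1067 -1", "grip_force": 60}}

```text
time: 7.92
eef_pos: [0.3414, -0.532, 0.0272]
tcp_rot: [0.81, -0.446, -0.335, -0.184]
contact_force: [1.1, -1.7, 4.0]
opening: 0.563
finger_force: 62.7
```

Converted, -64 mm is -0.1067, -20 mm is -0.0333, 45 degrees is 0.125.

Call:
{"fn": "send_rows", "kwargs": {"rows": "0 0 0 -0.0333 0 -0.0333 -1; 0 0 0 -0.1067 0 -0.1067 -1; 0 0.0278 0 -0.1067 0 -0.1067 -1; 0 0.0556 0 -0.1067 0 -0.1067 -1; 0 0.0833 0 -0.1067 0 -0.1067 -1; 0 0.1111 0 -0.1067 0 -0.1067 -1; 0 0.125 0 -0.1067 0 -0.1067 -1; 0 0.125 0 -0.1067 0 -0.1067 -1"}}

```text
time: 8.93
eef_pos: [0.3403, -0.5297, 0.1158]
tcp_rot: [0.876, -0.482, -0.001, -0.001]
contact_force: [0.3, 0.3, -2.1]
opening: 0.567
finger_force: 66.5
```

Converted, 45 degrees is 0.125.

Call:
{"fn": "send_rows", "kwargs": {"rows": "0 0.0278 0 0 0 0 -1; 0 0.0556 0 0 0 0 -1; 0 0.0833 0 0 0 0 -1; 0 0.1111 0 0 0 0 -1; 0 0.125 0 0 0 0 -1; 0 0.125 0 0 0 0 -1"}}

```text
time: 9.68
eef_pos: [0.3318, -0.535, 0.1239]
tcp_rot: [0.819, -0.44, 0.332, 0.158]
contact_force: [1.0, -0.7, -1.5]
opening: 0.565
finger_force: 66.5
```

Run:
```python
from h import *
s=st(); print(s["finger_force"],np.round(s["qpos"],3))
b=cam("scene"); im=cv2.resize(b["color"][200:400,0:200],None,fx=3,fy=3); cv2.imwrite("pics/s3.png",im[...,::-1])
g=G(); p=g.p.copy(); g.to([p[0],p[1],.061],Rd(-58,45),"stand")
```

```text
t 9.68 pos [ 0.3318 -0.535   0.1239] 
R [[0.392, -0.826, 0.404], [-0.616, -0.562, -0.552], [0.683, -0.033, -0.73]] F [ 1.  -0.7 -1.5] op 0.565
66.52696967124939 [-1.255  0.103  2.184  1.043  0.249  0.354]
stand turn [-2.8  1.9  0.3] shift [-42.5   2.   45.4]
```

View pics/s3.png

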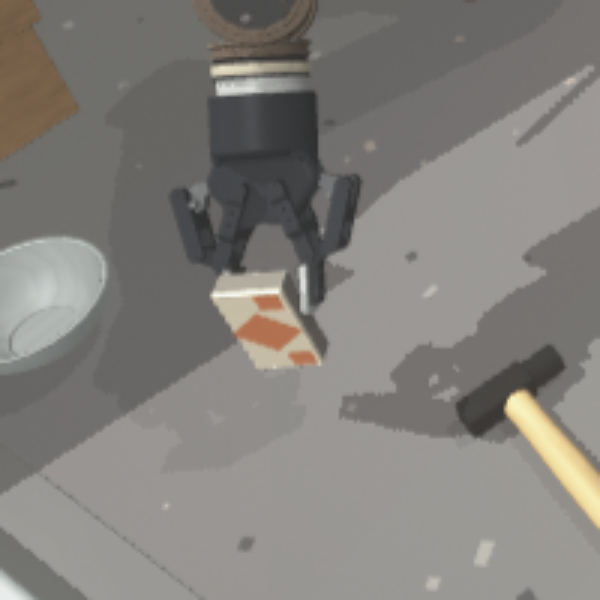

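Half B is held with its glaze facing outward, but joint 5 is nearly at its limit. I'll stand the tile further out, where the wrist has more room.

Run:
```python
from h import *
b=cam("scene"); print("bowl",np.round(p2w(b,[[13,303],[35,290],[13,325]],.03),3).tolist())
rh=np.array([np.cos(np.radians(-58)),np.sin(np.radians(-58))])
g=G(); F2=np.array([.34,-.53])+.07*rh; print(F2)
g.to([*F2,.11],Rd(-58,45),"out"); g.to([*F2,.061],Rd(-58,45),"stand")
```

```text
bowl [[0.103, -0.616, 0.03], [0.114, -0.563, 0.03], [0.163, -0.654, 0.03]]
[ 0.37709435 -0.58936337]
out turn [-2.8  2.1  0.2] shift [43.  -7.  58.3]
stand turn [0. 0. 0.] shift [-34.6   0.   34.6]
```

Converted, 58 mm is 0.0967, 43 mm is 0.0717, -2.8 degrees is -0.0078.

Call:
{"fn": "send_rows", "kwargs": {"rows": "0 0 0 0.0333 -0.0067 0.05 -1; -0.0042 0.0028 0 0.0717 -0.0117 0.0967 -1; -0.0078 0.0058 0.0006 0.0717 -0.0117 0.0967 -1; -0.0078 0.0058 0.0006 0.0717 -0.0117 0.0967 -1; -0.0078 0.0058 0.0006 0.0717 -0.0117 0.0967 -1"}}

```text
time: 10.4
eef_pos: [0.3636, -0.5973, 0.1257]
tcp_rot: [0.816, -0.442, 0.336, 0.163]
contact_force: [0.3, 0.5, -2.3]
opening: 0.567
finger_force: 66.6
```

Run:
```python
from h import *
s=st(); print(np.round(s["qpos"],3))
g=G(); p=g.p; g.to([.377,-.589,.061],Rd(-58,45),"stand")
```

```text
t 10.4 pos [ 0.3636 -0.5973  0.1257] 
R [[0.384, -0.83, 0.404], [-0.612, -0.557, -0.562], [0.691, -0.031, -0.722]] F [ 0.3  0.5 -2.3] op 0.567
[-1.233  0.24   2.023  0.974  0.238  0.446]
stand turn [-2.6  1.3  0.1] shift [-44.7 -13.7  47.5]
```

```bash
cat > fk.py <<'E'
import numpy as np
from scipy.spatial.transform import Rotation as R
from scipy.optimize import least_squares
def fk(q,P):
    h,a,L1,L2,L3,d=P
    # j1 yaw, j2, j3 pitch, j4 roll along forearm, j5 pitch, j6 roll
    r=R.from_euler('z',q[0]); p=np.array([0,0,h])
    p=p+r.apply([a,d,0])
    r=r*R.from_euler('y',q[1]); p=p+r.apply([0,0,L1])
    r=r*R.from_euler('y',q[2]); p=p+r.apply([0,0,L2])
    r=r*R.from_euler('z',q[3])*R.from_euler('y',q[4]); p=p+r.apply([0,0,L3])
    r=r*R.from_euler('z',q[5]); return p,r
D=[([-1.267,.286,1.577,0,1.279,-.15],[.296,-.607,.253]),
([-.809,.275,1.891,-.001,.974,.038],[.4754,-.3523,.1013]),
([-1.163,.369,1.808,0,.969,1.19],[.3374,-.5272,.083]),
([-1.125,.805,1.27,-.087,1.846,1.462],[.3545,-.5525,.0919]),
([-1.255,.103,2.184,1.043,.249,.354],[.3318,-.535,.1239]),
([-1.233,.24,2.023,.974,.238,.446],[.3636,-.5973,.1257])]
f=lambda P:np.concatenate([fk(q,P)[0]-p for q,p in D])
s=least_squares(f,[.4,0,.45,.4,.25,.1]); P=s.x
LIM=np.array([[-2.77,2.77],[-.9,2.22],[.21,2.48],[-1.53,4.67],[.24,2.81],[-2.84,2.84]])
def off(): # constant turn flange->tool
    q,_=D[0]; return fk(q,P)[1].inv()*R.from_matrix([[.899,.438,0],[.438,-.899,0],[0,0,-1]])
O=off()
def ik(pos,rot,q0):
    def e(q):
        p,r=fk(q,P); return np.r_[(p-pos)*5,((r*O).inv()*rot).as_rotvec()]
    b=least_squares(e,np.clip(q0,LIM[:,0]+.01,LIM[:,1]-.01),bounds=(LIM[:,0],LIM[:,1])); return b.x,np.linalg.norm(b.fun)
if __name__=="__main__":
    print(np.round(P,4),np.round(f(P)*1000,1)); print(np.round(O.as_rotvec(degrees=True),1))
    from h import Rd
    for rad in (.55,.63,.7,.78,.85):
        for tilt in (-60,-45,30,35,40,45):
            az=-58; u=np.array([np.cos(np.radians(az)),np.sin(np.radians(az))])*rad
            q,e=ik([*u,.06],Rd(az,tilt),D[3][0]); print(rad,tilt,np.round(q,2),round(e,4))
E
python3 fk.py
```

```text
[ 0.2186 -0.0065  0.4428  0.5677  0.2247  0.1009] [-1.6  5.5  2.2  0.8 -0.9  0.4  0.7 -0.9  0.4  0.9 -0.6  0.2  0.1 -1.7
 -1.6 -0.  -1.  -1.6]
[-0. -0. 90.]
0.55 -60 [-1.15  0.77  1.5  -0.12  1.92  1.46] 0.0
0.55 -45 [-1.16  0.64  1.6  -0.1   1.68  1.46] 0.0
0.55 30 [-1.25  0.08  2.29  0.42  0.29  0.96] 0.0
0.55 35 [-1.27  0.06  2.32  0.74  0.24  0.63] 0.026
0.55 40 [-1.3   0.06  2.37  1.36  0.24 -0.01] 0.0541
0.55 45 [-1.29  0.06  2.41  2.02  0.24 -0.66] 0.0245
0.63 -60 [-1.14  0.92  1.24 -0.12  2.02  1.46] 0.0
0.63 -45 [-1.14  0.79  1.36 -0.09  1.77  1.46] 0.0
0.63 30 [-1.21  0.24  2.1   0.33  0.3   1.08] 0.0
0.63 35 [-1.22  0.23  2.13  0.58  0.24  0.83] 0.0233
0.63 40 [-1.26  0.22  2.17  1.15  0.24  0.24] 0.071
0.63 45 [-1.25  0.23  2.22  2.01  0.24 -0.62] 0.0528
0.7 -60 [-1.13  1.07  0.97 -0.12  2.14  1.45] 0.0
0.7 -45 [-1.13  0.93  1.12 -0.09  1.87  1.46] 0.0
0.7 30 [-1.19  0.37  1.93  0.26  0.34  1.17] 0.0
0.7 35 [-1.19  0.36  1.97  0.45  0.24  0.98] 0.0037
0.7 40 [-1.22  0.35  1.99  0.84  0.24  0.58] 0.0676
0.7 45 [-1.24  0.35  2.06  1.83  0.24 -0.42] 0.0785
0.78 -60 [-1.12  1.32  0.52 -0.12  2.34  1.43] 0.0
0.78 -45 [-1.12  1.14  0.76 -0.08  2.02  1.46] 0.0
0.78 30 [-1.16  0.52  1.72  0.2   0.4   1.26] 0.0
0.78 35 [-1.17  0.5   1.76  0.32  0.29  1.13] 0.0
0.78 40 [-1.18  0.49  1.79  0.56  0.24  0.89] 0.0409
0.78 45 [-1.21  0.49  1.83  1.23  0.24  0.2 ] 0.0934
0.85 -60 [-1.11  1.48  0.21 -0.12  2.39  1.42] 0.1764
0.85 -45 [-1.11  1.45  0.21 -0.09  2.25  1.44] 0.0202
0.85 30 [-1.15  0.65  1.52  0.16  0.46  1.31] 0.0
0.85 35 [-1.15  0.63  1.57  0.24  0.35  1.23] 0.0
0.85 40 [-1.16  0.62  1.61  0.4   0.24  1.07] 0.0022
0.85 45 [-1.18  0.61  1.63  0.72  0.24  0.74] 0.0731
```

Converted, 43.3 mm is 0.0722, -41.5 mm is -0.0692.

Call:
{"fn": "send_rows", "kwargs": {"rows": "0 0 0 -0.0233 0.001 0.0233 -1; 0 0 0 -0.0467 0.002 0.0483 -1; 0 0 0 -0.0692 0.0032 0.0722 -1; 0 0 0 -0.0692 0.0032 0.0722 -1; 0 0 0 -0.0692 0.0032 0.0722 -1"}}

```text
time: 11.02
eef_pos: [0.356, -0.6012, 0.0683]
tcp_rot: [0.817, -0.438, 0.342, 0.154]
contact_force: [0.3, -0.5, -0.9]
opening: 0.56
finger_force: 65.8
```

```bash
cat >> h.py <<'E'
def low(v,rot0,rel=None):
    pass
def tile_in_tool(Rgrip,tcp,c,yaw):
    "tile pose (z = grey back) in the tool frame; c = tile centre, yaw of its long side"
    Rt=R.from_euler('z',yaw,degrees=True); return Rgrip.inv().apply(np.array(c)-tcp),Rgrip.inv()*Rt
def tile_now(t):
    s=ctrl.get_state(); r=R.from_quat(s["tcp_rot"]); c=s["eef_pos"]+r.apply(t[0]); Rt=r*t[1]
    co=np.array([c+Rt.apply([i*.05,j*.025,k*.01]) for i in(-1,1) for j in(-1,1) for k in(-1,1)])
    print("tile c",np.round(c,4),"z ax",np.round(Rt.as_matrix()[:,2],3),"x ax",np.round(Rt.as_matrix()[:,0],3),"lowest",np.round(np.sort(co[:,2])[:4],4)); return c,Rt
E
python3 - <<'E'
from h import *
s=st(); print(np.round(s["qpos"],3))
t=tile_in_tool(Rd(-58,-45),np.array([.3414,-.532,.0272]),[.3357,-.5232,.01],-58); tile_now(t)
E
```

```text
t 11.03 pos [ 0.356  -0.6012  0.0683] 
R [[0.383, -0.821, 0.423], [-0.61, -0.569, -0.551], [0.693, -0.047, -0.719]] F [ 0.3 -0.5 -0.9] op 0.56
[-1.258  0.344  2.029  1.444  0.237 -0.052]
tile c [ 0.366  -0.6149  0.0575] z ax [-0.57   0.821  0.018] x ax [-0.028 -0.042  0.999] lowest [0.0062 0.0066 0.0085 0.0089]
```

Converted, 5.1 mm is 0.0085, -4.9 mm is -0.0082.

Call:
{"fn": "send_rows", "kwargs": {"rows": "0 0 0 -0.0037 0.0002 0.0038 -1; 0 0 0 -0.0073 0.0003 0.0077 -1; 0 0 0 -0.0082 0.0005 0.0085 -1; 0 0 0 -0.0082 0.0005 0.0085 -1"}}

```text
time: 11.52
eef_pos: [0.3573, -0.6043, 0.0656]
tcp_rot: [0.816, -0.436, 0.345, 0.156]
contact_force: [0.2, 1.0, 8.0]
opening: 0.564
finger_force: 66.6
```

Run:
```python
from h import *
s=st()
t=tile_in_tool(Rd(-58,-45),np.array([.3414,-.532,.0272]),[.3357,-.5232,.01],-58); tile_now(t)
```

```text
t 11.53 pos [ 0.3573 -0.6043  0.0656] 
R [[0.381, -0.82, 0.426], [-0.605, -0.57, -0.556], [0.699, -0.046, -0.713]] F [0.2 1.  8. ] op 0.564
tile c [ 0.3674 -0.6182  0.055 ] z ax [-0.571  0.821  0.01 ] x ax [-0.032 -0.035  0.999] lowest [0.0038 0.004  0.0061 0.0063]
```

Converted, -100 mm is -0.1667, -60 mm is -0.1.

Call:
{"fn": "send_rows", "kwargs": {"rows": "0 0 0 0 0 0 0.5; 0 0 0 0 0 0 0.65; 0 0 0 0 0 0 0.65; 0 0 0 0 0 -0.0333 0.65; 0 0 0 0 0 -0.1 0.65; 0 0 0 0 0 -0.1667 0.65; 0 0 0 0 0 -0.1667 0.65"}}

```text
time: 12.4
eef_pos: [0.3133, -0.5464, 0.1349]
tcp_rot: [0.817, -0.437, 0.343, 0.155]
contact_force: [0.0, 0.4, -0.2]
opening: 0.829
finger_force: 0.0
```

Run:
```python
from h import *
s=st(); b=cam("scene"); im=cv2.resize(b["color"][220:420,0:200],None,fx=3,fy=3); cv2.imwrite("pics/s4.png",im[...,::-1]); find(b,"half1",3)
a=cam("top"); find(a,"half1")
```

```text
t 12.4 pos [ 0.3133 -0.5464  0.1349] 
R [[0.382, -0.821, 0.424], [-0.608, -0.569, -0.554], [0.696, -0.046, -0.717]] F [ 0.   0.4 -0.2] op 0.829
half1 0.73 [0.446 0.345 0.02 ]
half1 0.72 [0.437 0.531 0.02 ]
half1 0.65 [ 0.379 -0.621  0.065]
half1 0.96 [ 0.372 -0.609  0.071]
half1 0.91 [0.43  0.539 0.021]
half1 0.89 [0.27  0.412 0.021]
```

View pics/s4.png

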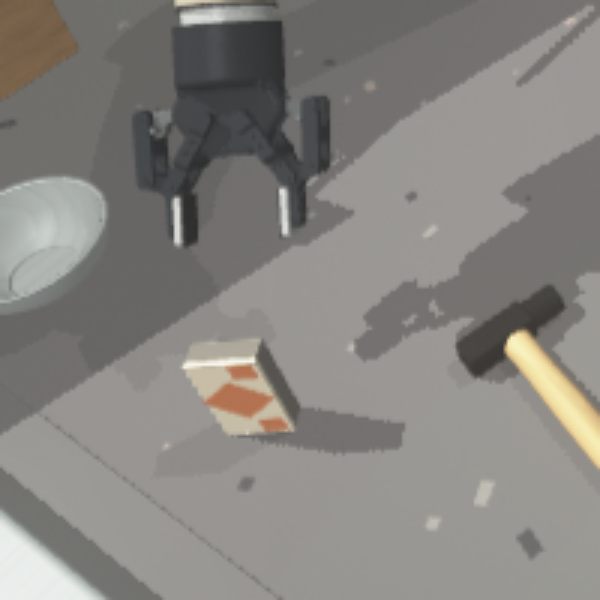

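Half B is standing on its end with its glaze facing outward. Next I'll swing over it and regrasp from outside at a -60° tilt.

Run:
```python
from h import *
from fk import ik
c=np.array([.3674,-.6182]); n=np.array([np.cos(np.radians(-55.2)),np.sin(np.radians(-55.2))])
q=c+.017*n; q0=ctrl.get_state()["qpos"]
for z in(.2,.06): print(ik([*q,z],Rd(-55.2,-60),[-1.1,1,1,-.1,2,1.4]))
g=G(); g.to([.315,-.545,.23],Rd(-55.2,0),"up"); g.to([*q,.20],Rd(-55.2,-60),"pre"); g.to([*q,.06],Rd(-55.2,-60),"down")
m=q; 
g.to([*m,.13],Rd(-55.2,-60),"lift"); g.to([*m,.13],Rd(-55.2,30),"turn"); g.to([*m,.028],Rd(-55.2,30),"flat")
```

```text
(array([-1.12721515,  1.03002261,  0.77934732, -0.2019355 ,  2.36327716,
        1.34314327]), np.float64(4.098099085143493e-09))
(array([-1.12721515,  1.16927573,  0.79803746, -0.17611787,  2.20812301,
        1.38240544]), np.float64(1.279662425957872e-08))
up turn [ -2.6 -43.9  -1.1] shift [ 67.8  -6.6 -71. ]
pre turn [  0. -60.   0.] shift [107.   -1.3  30. ]
down turn [0. 0. 0.] shift [121.2   0.   70. ]
lift turn [0. 0. 0.] shift [-60.6   0.  -35. ]
turn turn [ 0. 90.  0.] shift [0. 0. 0.]
flat turn [0. 0. 0.] shift [-51.    0.   88.3]
```

Converted, -71 mm is -0.1183, -6.6 mm is -0.011, -43.9 degrees is -0.1219.

Call:
{"fn": "send_rows", "kwargs": {"rows": "0 0 0 0.05 0 -0.0667 0.65; -0.0028 -0.0278 0 0.1133 -0.01 -0.1183 0.65; -0.0056 -0.0556 0 0.1133 -0.011 -0.1183 0.65; -0.0072 -0.0833 -0.0028 0.1133 -0.011 -0.1183 0.65; -0.0072 -0.1219 -0.0031 0.1133 -0.011 -0.1183 0.65; -0.0072 -0.1219 -0.0031 0.1133 -0.011 -0.1183 0.65; -0.0072 -0.1219 -0.0031 0.1133 -0.011 -0.1183 0.65"}}

```text
time: 13.48
eef_pos: [0.3162, -0.5461, 0.2293]
tcp_rot: [0.886, -0.463, 0.0, -0.0]
contact_force: [0.2, -0.4, 0.3]
opening: 0.827
finger_force: 0.0
```

Converted, 107 mm is 0.1783, 80 mm is 0.1333, -60 degrees is -0.1667.

Call:
{"fn": "send_rows", "kwargs": {"rows": "0 -0.0278 0 0.0333 0 0 0.65; 0 -0.0556 0 0.0667 0 0.0083 0.65; 0 -0.0833 0 0.1 0 0.0167 0.65; 0 -0.1111 0 0.1333 0 0.0333 0.65; 0 -0.1389 0 0.1783 -0.0022 0.05 0.65; 0 -0.1667 0 0.1783 -0.0022 0.05 0.65; 0 -0.1667 0 0.1783 -0.0022 0.05 0.65; 0 -0.1667 0 0.1783 -0.0022 0.05 0.65"}}

```text
time: 14.48
eef_pos: [0.3769, -0.6321, 0.2018]
tcp_rot: [0.768, -0.402, -0.441, -0.231]
contact_force: [-0.6, 0.6, 0.2]
opening: 0.821
finger_force: 0.0
```

Run:
```python
from h import *
s=st(); a=cam("top"); find(a,"half1",4)
c=np.array([.3674,-.6182]); n=np.array([np.cos(np.radians(-55.2)),np.sin(np.radians(-55.2))])
q=c+.017*n
g=G(); g.to([*q,.06],Rd(-55.2,-60),"down")
```

```text
t 14.47 pos [ 0.3769 -0.6321  0.2018] 
R [[0.287, -0.821, -0.493], [-0.414, -0.571, 0.709], [-0.864, 0.0, -0.504]] F [-0.6  0.6  0.2] op 0.821
half1 0.94 [0.43  0.536 0.02 ]
half1 0.88 [0.27  0.411 0.022]
half1 0.69 [0.441 0.353 0.022]
half1 0.46 [ 0.389 -0.599  0.027]
down turn [ 0.  -0.4 -0.1] shift [124.9  -0.3  73.6]
```

Converted, 125 mm is 0.2083, 105 mm is 0.175.

Call:
{"fn": "send_rows", "kwargs": {"rows": "0 0 0 0.0667 0 0.04 0.65; 0 0 0 0.1333 0 0.0783 0.65; 0 0 0 0.175 0 0.1017 0.65; 0 0 0 0.2083 0 0.1225 0.65; 0 0 0 0.2083 0 0.1225 0.65; 0 0 0 0.2083 0 0.1225 -1; 0 0 0 0.2083 0 0.1225 -1; 0 0 0 0.2083 0 0.1225 -1"}}

```text
time: 15.58
eef_pos: [0.3768, -0.6322, 0.059]
tcp_rot: [0.768, -0.402, -0.442, -0.23]
contact_force: [0.3, -0.8, 4.7]
opening: 0.566
finger_force: 64.7
```

Run:
```python
from h import *
s=st(); print(s["finger_force"]); b=cam("scene"); im=cv2.resize(b["color"][220:420,0:200],None,fx=3,fy=3); cv2.imwrite("pics/s5.png",im[...,::-1])
```

```text
t 15.57 pos [ 0.3768 -0.6322  0.059 ] 
R [[0.286, -0.821, -0.494], [-0.414, -0.57, 0.709], [-0.864, 0.001, -0.503]] F [ 0.3 -0.8  4.7] op 0.566
64.74371910095215
```

View pics/s5.png

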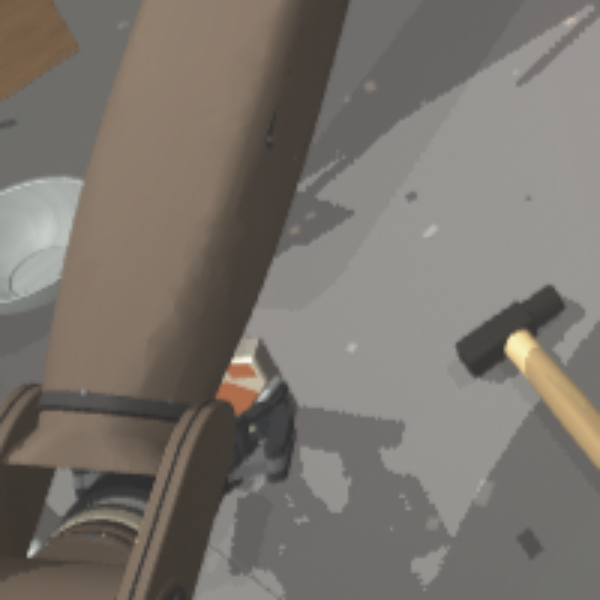

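Half B is gripped again. I'll check with the IK that it can be turned and carried straight to the fixed-jaw end.

Run:
```python
from h import *
from fk import ik
T=np.array([.5485,.208])
q=[-.9,.4,1.9,.2,.5,1.2]
for z in (.2,.0275):
    q2,e=ik([*T,z],Rd(1,30),[.3,.3,2,.3,.4,1.2]); print(np.round(q2,2),round(e,4))
g=G(); g.to([.35,-.59,.2],Rd(-55.2,30),"turn"); g.to([.45,-.25,.2],Rd(-25,30),"way"); g.to([*T,.12],Rd(1,30),"pre"); g.to([*T,.0275],Rd(1,30),"down")
```

```text
[ 0.23 -0.05  2.11 -0.19  0.58  1.92] 0.0
[ 0.23  0.24  2.18 -0.48  0.24  2.22] 0.0066
turn turn [ 0.1 89.8 -0.1] shift [-147.    -1.9  -27.8]
way turn [ 15.1  -0.  -26.2] shift [-192.4 -276.2 -111.1]
pre turn [ 13.   -0.  -22.5] shift [-130.3 -456.7   17.1]
down turn [0. 0. 0.] shift [-46.2   0.   80.1]
```

Converted, -85 mm is -0.1417, -75 mm is -0.125, 60 degrees is 0.1667.

Call:
{"fn": "send_rows", "kwargs": {"rows": "0 0 0 -0.0333 0 -0.02 -1; 0 0 0 -0.1083 0 -0.0633 -1; 0 0.0278 0 -0.125 0 -0.07 -1; 0 0.0556 0 -0.1417 0 -0.07 -1; 0 0.0833 0 -0.1417 0 -0.07 -1; 0 0.1111 0 -0.1417 0 -0.07 -1; 0 0.1389 0 -0.1417 0 -0.07 -1; 0 0.1667 0 -0.1417 0 -0.07 -1"}}

```text
time: 16.62
eef_pos: [0.3729, -0.6263, 0.1529]
tcp_rot: [0.886, -0.463, 0.003, 0.003]
contact_force: [-0.4, -0.6, -1.8]
opening: 0.56
finger_force: 64.4
```

Converted, -40 mm is -0.0667, -20 mm is -0.0333, 30 degrees is 0.0833.

Call:
{"fn": "send_rows", "kwargs": {"rows": "0 0.0278 0 0 0 0 -1; 0 0.0556 0 0 0 0 -1; 0 0.0833 0 0 0 0 -1; 0 0.0833 0 0 0 -0.0333 -1; 0 0.0833 0 0 0 -0.0667 -1"}}

```text
time: 17.25
eef_pos: [0.3734, -0.6273, 0.1946]
tcp_rot: [0.856, -0.447, 0.23, 0.121]
contact_force: [0.6, -1.0, -0.5]
opening: 0.564
finger_force: 64.4
```

Run:
```python
from h import *
s=st(); print(s["finger_force"],np.round(s["qpos"],2))
T=np.array([.5485,.208])
g=G(); g.to([.45,-.25,.2],Rd(-25,30),"way"); g.to([*T,.12],Rd(1,30),"pre"); g.to([*T,.0275],Rd(1,30),"down")
```

```text
t 17.25 pos [ 0.3734 -0.6273  0.1946] 
R [[0.494, -0.821, 0.285], [-0.71, -0.571, -0.413], [0.502, 0.002, -0.865]] F [ 0.6 -1.  -0.5] op 0.564
64.39749598503113 [-1.21  0.25  1.8   0.22  0.6   1.17]
way turn [ 15.2  -0.1 -26.1] shift [-227.2 -278.2 -138.6]
pre turn [ 13.   -0.  -22.5] shift [-130.3 -456.7   17.1]
down turn [0. 0. 0.] shift [-46.2   0.   80.1]
```

Converted, -278 mm is -0.4633, -227 mm is -0.3783, 15.2 degrees is 0.0422.

Call:
{"fn": "send_rows", "kwargs": {"rows": "0.0056 0 -0.0111 -0.06 -0.075 -0.0367 -1; 0.0111 0 -0.0222 -0.12 -0.15 -0.0733 -1; 0.0167 0 -0.0333 -0.18 -0.225 -0.11 -1; 0.025 0 -0.0444 -0.24 -0.3 -0.1467 -1; 0.0333 0 -0.0583 -0.3083 -0.375 -0.1867 -1; 0.0422 0 -0.0722 -0.3783 -0.4633 -0.2317 -1; 0.0422 0 -0.0722 -0.3783 -0.4633 -0.2317 -1; 0.0422 0 -0.0722 -0.3783 -0.4633 -0.2317 -1"}}

```text
time: 18.25
eef_pos: [0.4516, -0.2497, 0.2019]
tcp_rot: [0.942, -0.208, 0.256, 0.057]
contact_force: [-1.0, -0.9, -1.1]
opening: 0.567
finger_force: 64.4
```

Converted, -457 mm is -0.7617, -400 mm is -0.6667, -22.5 degrees is -0.0625.

Call:
{"fn": "send_rows", "kwargs": {"rows": "0.0056 0 -0.0083 -0.0267 -0.095 -0.0133 -1; 0.0111 0 -0.0167 -0.0533 -0.19 -0.0267 -1; 0.0167 0 -0.0278 -0.0817 -0.285 -0.0267 -1; 0.0222 0 -0.0361 -0.1083 -0.38 -0.0267 -1; 0.0278 0 -0.0472 -0.135 -0.475 -0.0167 -1; 0.0333 0 -0.0556 -0.1633 -0.57 0 -1; 0.0361 0 -0.0625 -0.19 -0.6667 0.0133 -1; 0.0361 0 -0.0625 -0.2167 -0.7617 0.0283 -1"}}

```text
time: 19.25
eef_pos: [0.5528, 0.2104, 0.1205]
tcp_rot: [0.965, 0.006, 0.262, -0.002]
contact_force: [0.8, -1.1, -1.8]
opening: 0.565
finger_force: 64.4
```

Run:
```python
from h import *
s=st(); print(s["finger_force"],np.round(s["qpos"],2))
t=tile_in_tool(Rd(-55.2,-60),np.array([.3768,-.6322,.059]),[.3674,-.6182,.05],0)
t=(t[0],R.identity()); c=s["eef_pos"]+R.from_quat(s["tcp_rot"]).apply(t[0]); print("tile c",c)
g=G(); g.to([.5485,.208,.0275],Rd(1,30),"down")
a=cam("top"); print(find(a,"half1")); 
for o in rect(a,masks(a)["cream"],.02,900): 
    if 200<o[1][1]<280: print(*o)
```

```text
t 19.25 pos [0.5528 0.2104 0.1205] 
R [[0.863, 0.014, 0.505], [0.011, -1.0, 0.008], [0.505, -0.001, -0.863]] F [ 0.8 -1.1 -1.8] op 0.565
64.41622495651245 [ 0.24  0.08  2.15 -0.28  0.41  2.02]
tile c [0.56185751 0.21085149 0.10366791]
down turn [ 0.1 -0.3 -0.2] shift [-50.7   2.5  78.1]
half1 0.86 [0.589 0.211 0.112]
half1 0.84 [0.424 0.374 0.024]
half1 0.75 [0.431 0.538 0.02 ]
half1 0.74 [0.271 0.416 0.021]
None
1315 [279. 235.] 0.454 0.0007 113.3 101.8 -2.9
1282 [332. 236.] 0.4583 -0.1514 101.8 101.8 83.8
1097 [232. 242.] 0.4383 0.1319 101.2 86.9 10.6
```

Converted, 78.5 mm is 0.1308, 2.5 mm is 0.0042.

Call:
{"fn": "send_rows", "kwargs": {"rows": "0 0 0 -0.0333 0.0017 0.05 -1; 0 0 0 -0.0667 0.0033 0.1 -1; 0 0 0 -0.0783 0.0042 0.12 -1; 0 0 0 -0.0833 0.0042 0.1283 -1; 0 0 0 -0.085 0.0042 0.1308 -1; 0 0 0 -0.085 0.0042 0.1308 -1; 0 0 0 -0.085 0.0042 0.1308 0.6; 0 0 0 -0.085 0.0042 0.1308 0.6"}}

```text
time: 20.35
eef_pos: [0.5458, 0.2085, 0.0295]
tcp_rot: [0.966, 0.007, 0.258, -0.001]
contact_force: [0.0, -1.2, 0.4]
opening: 0.799
finger_force: 0.0
```

Converted, -120 mm is -0.2, -100 mm is -0.1667, -30 degrees is -0.0833.

Call:
{"fn": "send_rows", "kwargs": {"rows": "0 0 0 0 0 -0.0333 0.6; 0 0 0 0 0 -0.1 0.6; 0 0 0 0.0333 0 -0.1667 0.6; 0 -0.0278 0 0.0667 0 -0.2 0.6; 0 -0.0556 0 0.0667 0 -0.2 0.6; 0 -0.0833 0 0.0667 0 -0.2 0.6; 0 -0.0833 0 0.0667 0 -0.2 0.6"}}

```text
time: 21.22
eef_pos: [0.5224, 0.2081, 0.1532]
tcp_rot: [1.0, 0.006, 0.0, 0.001]
contact_force: [1.0, -0.4, -0.2]
opening: 0.796
finger_force: 0.0
```

Run:
```python
from h import *
s=st(); print(np.round(s["qpos"],2))
a=cam("top"); find(a,"half1");b=cam("scene"); find(b,"half1",4)
for o in rect(a,masks(a)["cream"],.02,200): 
    if 150<o[1][1]<280 and o[1][0]<400: print(*o)
v=np.vstack([cv2.resize(a["color"][150:270,100:420],None,fx=2.4,fy=2.4,interpolation=cv2.INTER_CUBIC),cv2.resize(b["color"][120:220,200:520],None,fx=2.4,fy=2.4)])
cv2.imwrite("pics/c6.png",v[...,::-1])
```

```text
t 21.23 pos [0.5224 0.2081 0.1532] 
R [[1.0, 0.012, 0.0], [0.012, -1.0, -0.003], [0.0, 0.003, -1.0]] F [ 1.  -0.4 -0.2] op 0.796
[ 0.2   0.15  1.94 -0.    1.06  1.76]
half1 0.74 [0.426 0.374 0.023]
half1 0.71 [0.267 0.414 0.02 ]
half1 0.69 [0.432 0.533 0.021]
half1 0.77 [0.275 0.4   0.018]
half1 0.73 [0.559 0.194 0.015]
half1 0.54 [0.457 0.336 0.017]
half1 0.53 [0.446 0.548 0.019]
387 [136. 151.] 0.6959 0.4177 98.9 40.7 46.4
2288 [304. 173.] 0.6408 -0.0648 534.5 61.2 -89.8
827 [ 13. 229.] 0.4547 0.7432 177.0 66.2 7.2
1314 [279. 235.] 0.454 0.0006 113.3 101.6 -2.9
1282 [332. 236.] 0.4583 -0.1514 101.8 101.8 83.8
1311 [229. 242.] 0.4372 0.1393 101.9 101.8 11.1
335 [ 79. 239.] 0.4314 0.5465 86.1 45.3 71.4
```

View pics/c6.png

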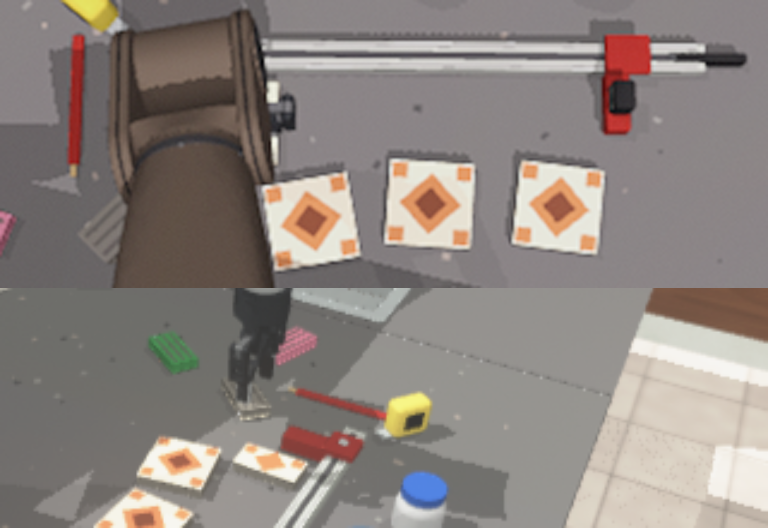

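Half B now lies glaze up beside the fixed jaw, and the whole tiles haven't moved. Next I'll push it against the bar with closed fingers.

Call:
{"fn": "send_rows", "kwargs": {"rows": "0 0 0 -0.0617 -0.0033 0 -1; 0 0 0 -0.0617 -0.0033 0.0667 -1; 0 0 0 -0.0617 -0.0033 0.15 -1; 0 0 0 -0.0617 -0.0033 0.2 -1; 0 0 0 -0.0617 -0.0033 0.2117 -1; 0 0 0 -0.0617 -0.0033 0.2117 -1; 0 0 0 -0.05 -0.0033 0.2117 -1; 0 0 0 -0.0417 -0.0033 0.2117 -1"}}

```text
time: 22.42
eef_pos: [0.496, 0.2097, 0.0267]
tcp_rot: [1.0, 0.007, -0.001, 0.001]
contact_force: [-0.6, -0.2, 0.4]
opening: -0.001
finger_force: 0.2
```

Converted, 8 mm is 0.0133, 6.5 mm is 0.0108.

Call:
{"fn": "send_rows", "kwargs": {"rows": "0 0 0 0.005 0 0 -1; 0 0 0 0.0083 0 0 -1; 0 0 0 0.0108 0 0 -1; 0 0 0 0.0133 0 0 -1; 0 0 0 0.0133 0 0 -1"}}

```text
time: 23.05
eef_pos: [0.5028, 0.2096, 0.0254]
tcp_rot: [1.0, 0.007, -0.002, 0.002]
contact_force: [-0.4, -0.4, -0.5]
opening: 0.001
finger_force: 0.0
```

Converted, 5 mm is 0.0083, 4 mm is 0.0067.

Call:
{"fn": "send_rows", "kwargs": {"rows": "0 0 0 0.0025 0 0 -1; 0 0 0 0.005 0 0 -1; 0 0 0 0.0067 0 0 -1; 0 0 0 0.0083 0 0 -1; 0 0 0 0.0083 0 0 -1"}}

```text
time: 23.68
eef_pos: [0.5078, 0.2097, 0.0254]
tcp_rot: [1.0, 0.007, -0.002, 0.002]
contact_force: [-0.3, -0.6, 0.4]
opening: 0.003
finger_force: 0.0
```

Run:
```python
from h import *
a=cam("top"); b=cam("scene"); find(b,"half1",4)
c=np.array([.6165,.267]); Rc=R.from_euler('z',1,degrees=True).as_matrix()[:2,:2]
# white/cream pixels of half in scene
m=masks(b)["cream"].copy(); m[:, :270]=0; m[:,340:]=0; m[:160]=0; m[215:]=0
for o in rect(b,m,.02,60): print(*o)
f=lambda x,y,z:np.r_[c+Rc@[x,y],z]
print("bar/jaw corner px",np.round(w2p(b,[f(0,0,.022),f(-.076,0,.03),f(-.1,-.05,.02),f(-.1,0,.02),f(0,-.05,.02)]),1).tolist())
cv2.imwrite("pics/c7.png",cv2.resize(b["color"][150:220,240:380],None,fx=5,fy=5,interpolation=cv2.INTER_CUBIC)[...,::-1])
```

```text
half1 0.86 [0.572 0.196 0.019]
half1 0.75 [0.273 0.398 0.018]
half1 0.74 [0.697 0.396 0.039]
half1 0.45 [0.445 0.545 0.021]
664 [324. 195.] 0.586 0.2063 213.4 135.7 -67.5
358 [279. 193.] 0.4474 0.1347 108.7 86.0 -80.1
bar/jaw corner px [[334.6, 187.8], [315.7, 179.8], [303.8, 187.1], [309.6, 180.0], [329.2, 195.6]]
```

View pics/c7.png

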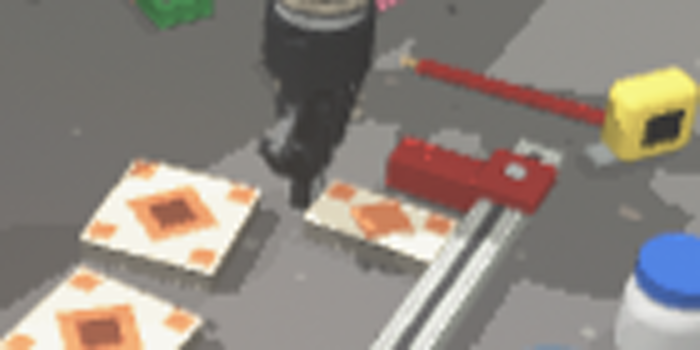

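The half tile is almost at the bar (right end at crop (450,235)), so I'll push a little further until I feel contact.

Converted, 3 mm is 0.005, 2 mm is 0.0033.

Call:
{"fn": "send_rows", "kwargs": {"rows": "0 0 0 0.0017 0 0 -1; 0 0 0 0.0033 0 0 -1; 0 0 0 0.005 0 0 -1; 0 0 0 0.005 0 0 -1"}}

```text
time: 24.32
eef_pos: [0.5101, 0.2097, 0.0252]
tcp_rot: [1.0, 0.007, -0.003, 0.002]
contact_force: [-2.2, -0.2, 0.4]
opening: 0.004
finger_force: 1.0
```

Converted, 2 mm is 0.0033, 1 mm is 0.0017.

Call:
{"fn": "send_rows", "kwargs": {"rows": "0 0 0 0.0017 0 0 -1; 0 0 0 0.0033 0 0 -1; 0 0 0 0.0033 0 0 -1"}}

```text
time: 24.7
eef_pos: [0.5103, 0.2096, 0.0245]
tcp_rot: [1.0, 0.007, -0.005, 0.002]
contact_force: [-7.2, 0.2, 2.2]
opening: 0.0
finger_force: 3.3
```

Converted, 62 mm is 0.1033, 53 mm is 0.0883.

Call:
{"fn": "send_rows", "kwargs": {"rows": "0 0 0 -0.0417 0 0 -1; 0 0 0 -0.0417 0 -0.0833 -1; 0 0 0 0.0333 0.0667 -0.0833 -1; 0 0 0 0.0883 0.1033 -0.0833 -1; 0 0 0 0.0883 0.1033 -0.0333 -1; 0 0 0 0.0883 0.1033 -0.0033 -1; 0 0 0 0.0883 0.1033 -0.0033 -1"}}

```text
time: 25.58
eef_pos: [0.5647, 0.1485, 0.0252]
tcp_rot: [1.0, 0.007, -0.004, 0.002]
contact_force: [-0.2, 0.0, 0.7]
opening: -0.001
finger_force: 0.0
```

Converted, -52 mm is -0.0867, -50 mm is -0.0833.

Call:
{"fn": "send_rows", "kwargs": {"rows": "0 0 0 0 -0.02 0 -1; 0 0 0 0 -0.04 0 -1; 0 0 0 0 -0.0567 0 -1; 0 0 0 0 -0.07 0 -1; 0 0 0 0 -0.08 0 -1; 0 0 0 0 -0.0833 0 -1; 0 0 0 0 -0.0867 0 -1; 0 0 0 0 -0.0867 0 -1"}}

```text
time: 26.58
eef_pos: [0.5658, 0.2004, 0.0271]
tcp_rot: [1.0, 0.007, -0.002, 0.001]
contact_force: [0.3, 0.4, -0.2]
opening: 0.002
finger_force: 0.0
```

Converted, -5 mm is -0.0083, -4 mm is -0.0067.

Call:
{"fn": "send_rows", "kwargs": {"rows": "0 0 0 0 -0.0033 0 -1; 0 0 0 0 -0.0067 0 -1; 0 0 0 0 -0.0083 0 -1; 0 0 0 0 -0.0083 0 -1"}}

```text
time: 27.08
eef_pos: [0.5659, 0.2034, 0.0271]
tcp_rot: [1.0, 0.007, -0.002, 0.004]
contact_force: [0.0, -7.8, 1.0]
opening: 0.001
finger_force: 3.9
```

Converted, -4 mm is -0.0067, -3 mm is -0.005.

Call:
{"fn": "send_rows", "kwargs": {"rows": "0 0 0 0 -0.0025 0 -1; 0 0 0 0 -0.005 0 -1; 0 0 0 0 -0.0067 0 -1; 0 0 0 0 -0.0067 0 -1"}}

```text
time: 27.58
eef_pos: [0.566, 0.2038, 0.0272]
tcp_rot: [1.0, 0.008, -0.003, 0.007]
contact_force: [-0.2, -19.8, 3.1]
opening: -0.003
finger_force: 9.9
```

Half B is seated against both bar and jaw. The whole tiles have to be pushed from very close in, so I'll check reach with an inward tilt.

Run:
```python
from h import *
from fk import ik
for p in([.345,.139],[.51,.139],[.375,.0],[.515,0],[.375,-.15],[.515,-.15]):
  for t in (-20,-30,-40):
    q,e=ik([*p,.029],Rd(1,t),[np.arctan2(p[1],p[0]),.2,2.1,0,1.3,1.5]); print(p,t,np.round(q,2),round(e,4))
g=G(); g.to([.5,.14,.12],Rd(1,0),"mid");g.to([.345,.139,.1],Rd(1,-30),"hover"); g.to([.345,.139,.028],Rd(1,-30),"down"); g.to([.51,.139,.028],Rd(1,-30),"push")
a=cam("top")
for o in rect(a,masks(a)["cream"],.02,900): 
    if 200<o[1][1]<280: print(*o)
```

```text
[0.345, 0.139] -20 [0.09 0.12 2.27 0.03 1.09 1.63] 0.0
[0.345, 0.139] -30 [0.09 0.23 2.19 0.04 1.24 1.62] 0.0
[0.345, 0.139] -40 [0.08 0.33 2.12 0.04 1.39 1.61] 0.0
[0.51, 0.139] -20 [0.07 0.42 1.89 0.02 1.18 1.61] 0.0
[0.51, 0.139] -30 [0.06 0.51 1.8  0.02 1.36 1.61] 0.0
[0.51, 0.139] -40 [0.06 0.6  1.71 0.03 1.53 1.6 ] 0.0
[0.375, 0.0] -20 [-0.22  0.14  2.26 -0.09  1.09  1.39] 0.0
[0.375, 0.0] -30 [-0.2   0.24  2.17 -0.12  1.24  1.41] 0.0
[0.375, 0.0] -40 [-0.19  0.35  2.1  -0.14  1.39  1.43] 0.0
[0.515, 0] -20 [-0.17  0.4   1.92 -0.07  1.17  1.42] 0.0
[0.515, 0] -30 [-0.16  0.49  1.83 -0.09  1.34  1.44] 0.0
[0.515, 0] -40 [-0.15  0.58  1.74 -0.11  1.51  1.45] 0.0
[0.375, -0.15] -20 [-0.53  0.19  2.2  -0.21  1.07  1.15] 0.0
[0.375, -0.15] -30 [-0.49  0.28  2.12 -0.26  1.22  1.21] 0.0
[0.375, -0.15] -40 [-0.46  0.38  2.05 -0.31  1.36  1.25] 0.0
[0.515, -0.15] -20 [-0.41  0.43  1.87 -0.16  1.16  1.23] 0.0
[0.515, -0.15] -30 [-0.39  0.52  1.78 -0.2   1.33  1.26] 0.0
[0.515, -0.15] -40 [-0.37  0.61  1.7  -0.25  1.5   1.29] 0.0
mid turn [ 0.8  0.3 -0. ] shift [-67.6  64.  -91.5]
hover turn [ -0. -30.  -0.] shift [-155.    -1.7   20. ]
down turn [0. 0. 0.] shift [36.   0.  62.4]
push turn [0. 0. 0.] shift [142.9   2.9 -82.5]
1270 [ 10. 241.] 0.4029 0.7352 282.6 66.1 7.8
1311 [279. 235.] 0.4541 0.0007 113.1 102.0 -3.1
1283 [332. 236.] 0.4585 -0.1514 102.1 101.8 -6.2
1064 [233. 241.] 0.4379 0.1279 102.0 83.8 8.2
```

Converted, -222.5 mm is -0.3708, -170 mm is -0.2833, -25 degrees is -0.0694.

Call:
{"fn": "send_rows", "kwargs": {"rows": "0 0 0 -0.0333 0.0583 -0.1 -1; 0 0 0 -0.1133 0.1067 -0.1533 0; 0 -0.0278 0 -0.2 0.1067 -0.1417 0.41; 0 -0.05 0 -0.2833 0.105 -0.1333 0.41; 0 -0.0694 0 -0.3708 0.1042 -0.12 0.41; 0 -0.0694 0 -0.3708 0.1042 -0.12 0.41; 0 -0.0694 0 -0.3708 0.1042 -0.12 0.41"}}

```text
time: 28.5
eef_pos: [0.3453, 0.1444, 0.1006]
tcp_rot: [0.976, 0.006, -0.217, 0.003]
contact_force: [-0.2, 0.9, -0.4]
opening: 0.704
finger_force: 0.0
```

Run:
```python
from h import *
s=st(); a=cam("top"); find(a,"whole1")
g=G(); g.to([.345,.139,.029],Rd(1,-25),"down"); g.to([.51,.139,.029],Rd(1,-25),"push")
```

```text
t 28.5 pos [0.3453 0.1444 0.1006] 
R [[0.906, 0.013, -0.423], [0.011, -1.0, -0.008], [-0.424, 0.003, -0.906]] F [-0.2  0.9 -0.4] op 0.704
whole1 0.78 [ 0.456 -0.003  0.022]
whole1 0.59 [ 0.457 -0.148  0.018]
whole1 0.52 [0.44  0.095 0.023]
down turn [ 0.   0.  -0.3] shift [29.6  5.2 65.6]
push turn [0. 0. 0.] shift [149.5   2.9 -69.7]
```

Converted, 70 mm is 0.1167, 65.5 mm is 0.1092.

Call:
{"fn": "send_rows", "kwargs": {"rows": "0 0 0 0.0233 0.0083 0.0533 0.41; 0 0 0 0.0417 0.0083 0.0933 0.41; 0 0 0 0.0492 0.0083 0.1092 0.41; 0 0 0 0.0492 0.0083 0.1092 0.41; 0 0 0 0.0667 0.0083 0.1 0.41; 0 0 0 0.0833 0.0083 0.0917 0.41; 0 0 0 0.1 0.0083 0.0833 0.41; 0 0 0 0.1167 0.0083 0.075 0.41"}}

```text
time: 29.6
eef_pos: [0.3894, 0.1397, 0.03]
tcp_rot: [0.976, 0.006, -0.218, 0.003]
contact_force: [-1.5, 0.4, 0.4]
opening: 0.702
finger_force: 0.4
```

Converted, 84 mm is 0.14, 1.5 mm is 0.0025.

Call:
{"fn": "send_rows", "kwargs": {"rows": "0 0 0 0.0183 0 -0.0083 0.41; 0 0 0 0.0367 0.0008 -0.0167 0.41; 0 0 0 0.055 0.0008 -0.0258 0.41; 0 0 0 0.0733 0.0017 -0.0342 0.41; 0 0 0 0.0917 0.0017 -0.0425 0.41; 0 0 0 0.11 0.0025 -0.0517 0.41; 0 0 0 0.1267 0.0025 -0.0592 0.41; 0 0 0 0.14 0.0025 -0.065 0.41"}}

```text
time: 30.6
eef_pos: [0.4819, 0.1393, 0.0293]
tcp_rot: [0.976, 0.006, -0.218, 0.003]
contact_force: [-1.0, -0.3, 1.8]
opening: 0.7
finger_force: 0.7
```

Run:
```python
from h import *
s=st(); a=cam("top"); b=cam("scene"); find(b,"whole1")
g=G(); g.to([.51,.139,.029],Rd(1,-25),"push")
for o in rect(a,masks(a)["cream"],.02,900): 
    if 170<o[1][1]<280: print(*o)
```

```text
t 30.6 pos [0.4819 0.1393 0.0293] 
R [[0.905, 0.013, -0.426], [0.011, -1.0, -0.008], [-0.426, 0.003, -0.905]] F [-1.  -0.3  1.8] op 0.7
whole1 0.79 [0.548 0.119 0.019]
whole1 0.68 [ 0.462 -0.159  0.019]
whole1 0.58 [ 0.468 -0.013  0.019]
push turn [ 0.1  0.2 -0.3] shift [ 25.6   0.7 -11.9]
904 [181. 184.] 0.5938 0.2817 160.5 82.9 28.3
1880 [322. 173.] 0.641 -0.1184 427.3 61.2 -89.8
1586 [  9. 255.] 0.3452 0.7274 398.9 66.1 7.8
1313 [279. 235.] 0.454 0.0005 113.1 101.9 -2.9
1287 [332. 236.] 0.4585 -0.1515 102.1 102.0 -6.2
```

Converted, 29 mm is 0.0483, 26 mm is 0.0433.

Call:
{"fn": "send_rows", "kwargs": {"rows": "0 0 0 0.0117 0.0005 -0.005 0.41; 0 0 0 0.0233 0.0008 -0.0108 0.41; 0 0 0 0.0333 0.001 -0.0158 0.41; 0 0 0 0.0383 0.0012 -0.0183 0.41; 0 0 0 0.0433 0.0012 -0.02 0.41; 0 0 0 0.0483 0.0012 -0.0225 0.41; 0 0 0 0.0483 0.0012 -0.0225 0.41"}}

```text
time: 31.62
eef_pos: [0.5135, 0.1391, 0.029]
tcp_rot: [0.976, 0.006, -0.218, 0.003]
contact_force: [-0.3, -0.3, 0.3]
opening: 0.71
finger_force: 0.0
```

Converted, 3 mm is 0.005, 1.5 mm is 0.0025.

Call:
{"fn": "send_rows", "kwargs": {"rows": "0 0 0 0.0025 0 -0.0012 0.41; 0 0 0 0.005 0 -0.0023 0.41; 0 0 0 0.005 0 -0.0023 0.41"}}

```text
time: 32.0
eef_pos: [0.5144, 0.1391, 0.0289]
tcp_rot: [0.975, 0.006, -0.221, 0.003]
contact_force: [-6.5, -1.1, 1.8]
opening: 0.707
finger_force: 3.0
```

Converted, -87 mm is -0.145, 75 mm is 0.125, 25 degrees is 0.0694.

Call:
{"fn": "send_rows", "kwargs": {"rows": "0 0 0 -0.0367 0 0.0167 0.41; 0 0 0 -0.0867 0 -0.09 -1; 0 0.0278 0 -0.0333 0.0667 -0.1167 -1; 0 0.0556 0 0.03 0.125 -0.145 -1; 0 0.0694 0 0.03 0.125 -0.145 -1; 0 0.0694 0 0.0583 0.125 -0.0833 -1; 0 0.0694 0 0.0808 0.125 -0.035 -1; 0 0.0694 0 0.0808 0.125 -0.035 -1"}}

```text
time: 33.0
eef_pos: [0.5681, 0.0648, 0.025]
tcp_rot: [1.0, 0.007, -0.005, 0.001]
contact_force: [0.0, 0.0, 0.4]
opening: 0.0
finger_force: 0.0
```

Converted, -40 mm is -0.0667, -38 mm is -0.0633.

Call:
{"fn": "send_rows", "kwargs": {"rows": "0 0 0 0 -0.0133 0 -1; 0 0 0 0 -0.0267 0 -1; 0 0 0 0 -0.04 0 -1; 0 0 0 0 -0.0533 0 -1; 0 0 0 0 -0.06 0 -1; 0 0 0 0 -0.0633 0 -1; 0 0 0 0 -0.0667 0 -1; 0 0 0 0 -0.0667 0 -1"}}

```text
time: 34.0
eef_pos: [0.5702, 0.1033, 0.0276]
tcp_rot: [1.0, 0.007, -0.002, 0.003]
contact_force: [-0.1, -5.9, 0.7]
opening: 0.001
finger_force: 3.0
```

Converted, -191.5 mm is -0.3192, 100.5 mm is 0.1675, -25 degrees is -0.0694.

Call:
{"fn": "send_rows", "kwargs": {"rows": "0 0 0 0 -0.0033 0 -1; 0 0 0 0 -0.005 0 -1; 0 0 0 0 0.0133 -0.05 -1; 0 0 0 -0.0667 0.0667 -0.1333 0.41; 0 -0.0278 0 -0.15 0.1167 -0.1333 0.41; 0 -0.0556 0 -0.2417 0.1667 -0.12 0.41; 0 -0.0694 0 -0.3192 0.1675 -0.12 0.41; 0 -0.0694 0 -0.3192 0.1675 -0.12 0.41"}}

```text
time: 35.0
eef_pos: [0.3771, 0.0023, 0.0993]
tcp_rot: [0.975, 0.005, -0.22, 0.002]
contact_force: [0.3, -1.3, -0.0]
opening: 0.709
finger_force: 0.0
```

Run:
```python
from h import *
s=st(); a=cam("top"); b=cam("scene"); find(b,"whole1"); find(a,"whole1"); find(a,"half1",3); find(b,"half1",3)
g=G(); g.to([.378,.0,.029],Rd(1,-25),"down"); g.to([.514,.0,.029],Rd(1,-25),"push")
for o in rect(a,masks(a)["cream"],.02,900): 
    if 170<o[1][1]<280: print(*o)
```

```text
t 35.0 pos [0.3771 0.0023 0.0993] 
R [[0.903, 0.012, -0.429], [0.01, -1.0, -0.006], [-0.429, 0.002, -0.903]] F [ 0.3 -1.3 -0. ] op 0.709
whole1 0.95 [ 0.464 -0.163  0.016]
whole1 0.94 [ 0.471 -0.011  0.018]
whole1 0.91 [0.572 0.151 0.016]
whole1 0.9 [0.568 0.16  0.018]
whole1 0.67 [ 0.459 -0.149  0.02 ]
half1 0.89 [0.572 0.24  0.021]
half1 0.87 [0.268 0.415 0.022]
half1 0.74 [0.432 0.538 0.02 ]
half1 0.78 [0.571 0.238 0.018]
half1 0.66 [0.435 0.534 0.023]
half1 0.54 [0.305 0.383 0.009]
down turn [ 0.1  0.1 -0.3] shift [27.8  1.8 66.4]
push turn [0. 0. 0.] shift [123.2   2.4 -57.5]
4451 [254. 183.] 0.5955 0.0059 678.4 147.9 -88.8
1203 [ 10. 240.] 0.4076 0.7359 272.9 66.1 7.8
1282 [332. 236.] 0.4585 -0.1515 102.1 101.7 -6.2
```

Converted, 68 mm is 0.1133, 66.4 mm is 0.1107.

Call:
{"fn": "send_rows", "kwargs": {"rows": "0 0 0 0.0233 0.0033 0.055 0.41; 0 0 0 0.04 0.0033 0.095 0.41; 0 0 0 0.0463 0.0033 0.1107 0.41; 0 0 0 0.0463 0.0033 0.1107 0.41; 0 0 0 0.0633 0.0033 0.1017 0.41; 0 0 0 0.08 0.0033 0.0933 0.41; 0 0 0 0.0967 0.005 0.085 0.41; 0 0 0 0.1133 0.005 0.0775 0.41"}}

```text
time: 36.3
eef_pos: [0.4227, -0.0008, 0.0299]
tcp_rot: [0.976, 0.006, -0.218, 0.003]
contact_force: [-1.0, -0.4, 1.1]
opening: 0.703
finger_force: 0.6
```

Converted, 79 mm is 0.1317, 74 mm is 0.1233.

Call:
{"fn": "send_rows", "kwargs": {"rows": "0 0 0 0.0183 0 -0.0083 0.41; 0 0 0 0.0367 0.0008 -0.0167 0.41; 0 0 0 0.055 0.0008 -0.0258 0.41; 0 0 0 0.0733 0.0017 -0.0342 0.41; 0 0 0 0.0917 0.0017 -0.0425 0.41; 0 0 0 0.1083 0.0025 -0.0508 0.41; 0 0 0 0.1233 0.0025 -0.0575 0.41; 0 0 0 0.1317 0.0025 -0.0617 0.41"}}

```text
time: 37.3
eef_pos: [0.5095, -0.0011, 0.0293]
tcp_rot: [0.976, 0.006, -0.218, 0.003]
contact_force: [-0.4, -0.4, -0.5]
opening: 0.702
finger_force: 0.4
```

Converted, 10.5 mm is 0.0175, 9 mm is 0.015.

Call:
{"fn": "send_rows", "kwargs": {"rows": "0 0 0 0.0067 0 -0.0033 0.41; 0 0 0 0.0117 0 -0.0055 0.41; 0 0 0 0.015 0 -0.007 0.41; 0 0 0 0.0175 0 -0.0083 0.41; 0 0 0 0.0175 0 -0.0083 0.41"}}

```text
time: 37.92
eef_pos: [0.5164, -0.0008, 0.0291]
tcp_rot: [0.974, 0.006, -0.224, 0.003]
contact_force: [-10.4, -1.9, 4.2]
opening: 0.703
finger_force: 5.3
```

Converted, -86 mm is -0.1433, -20.5 mm is -0.0342, 25 degrees is 0.0694.

Call:
{"fn": "send_rows", "kwargs": {"rows": "0 0 0 -0.0367 0 0.0167 0.41; 0 0 0 -0.0867 0 -0.09 -1; 0 0.0278 0 -0.0333 0.0667 -0.1167 -1; 0 0.0556 0 0.0267 0.1367 -0.1433 -1; 0 0.0694 0 0.0267 0.1367 -0.1433 -1; 0 0.0694 0 0.055 0.1367 -0.0833 -1; 0 0.0694 0 0.08 0.1367 -0.0342 -1; 0 0.0694 0 0.08 0.1367 -0.0342 -1"}}

```text
time: 38.92
eef_pos: [0.5715, -0.0815, 0.025]
tcp_rot: [1.0, 0.007, -0.005, 0.001]
contact_force: [-0.2, 0.2, 0.2]
opening: -0.002
finger_force: 0.0
```

Call:
{"fn": "send_rows", "kwargs": {"rows": "0 0 0 0 -0.0167 0 -1; 0 0 0 0 -0.0333 0 -1; 0 0 0 0 -0.05 0 -1; 0 0 0 0 -0.0667 0 -1; 0 0 0 0 -0.0833 0 -1; 0 0 0 0 -0.1 0 -1; 0 0 0 0 -0.1167 0 -1; 0 0 0 0 -0.125 0 -1"}}

```text
time: 39.92
eef_pos: [0.5725, -0.0064, 0.0273]
tcp_rot: [1.0, 0.007, -0.002, 0.001]
contact_force: [-0.2, 0.5, -0.2]
opening: -0.0
finger_force: 0.3
```

Call:
{"fn": "send_rows", "kwargs": {"rows": "0 0 0 0 -0.0067 0 -1; 0 0 0 0 -0.0117 0 -1; 0 0 0 0 -0.015 0 -1; 0 0 0 0 -0.0183 0 -1; 0 0 0 0 -0.0217 0 -1; 0 0 0 0 -0.0217 0 -1"}}

```text
time: 40.67
eef_pos: [0.5731, 0.0035, 0.0276]
tcp_rot: [1.0, 0.007, -0.001, 0.004]
contact_force: [0.8, -8.6, -3.0]
opening: 0.001
finger_force: 4.4
```

Converted, -197 mm is -0.3283, 152.5 mm is 0.2542, -25 degrees is -0.0694.

Call:
{"fn": "send_rows", "kwargs": {"rows": "0 0 0 0 0.01 0 -1; 0 0 0 0 0.0333 -0.0833 -1; 0 0 0 -0.075 0.1 -0.1333 0.41; 0 -0.0278 0 -0.15 0.1667 -0.1333 0.41; 0 -0.0556 0 -0.2333 0.2417 -0.125 0.41; 0 -0.0694 0 -0.3283 0.2542 -0.12 0.41; 0 -0.0694 0 -0.3283 0.2542 -0.12 0.41; 0 -0.0694 0 -0.3283 0.2542 -0.12 0.41"}}

```text
time: 41.68
eef_pos: [0.3784, -0.1491, 0.1009]
tcp_rot: [0.976, 0.006, -0.217, 0.003]
contact_force: [0.3, 0.3, 0.7]
opening: 0.706
finger_force: 0.0
```

Run:
```python
from h import *
s=st(); a=cam("top"); b=cam("scene"); find(b,"whole1"); find(a,"whole1"); find(a,"half1",4); find(b,"half1",4)
g=G(); g.to([.378,-.152,.029],Rd(1,-25),"down"); g.to([.514,-.152,.029],Rd(1,-25),"push")
```

```text
t 41.67 pos [ 0.3784 -0.1491  0.1009] 
R [[0.905, 0.013, -0.424], [0.01, -1.0, -0.008], [-0.424, 0.003, -0.906]] F [0.3 0.3 0.7] op 0.706
whole1 0.75 [0.574 0.052 0.018]
whole1 0.67 [ 0.463 -0.162  0.02 ]
whole1 0.91 [0.574 0.166 0.021]
whole1 0.88 [0.569 0.064 0.02 ]
half1 0.88 [0.443 0.353 0.025]
half1 0.78 [0.43  0.534 0.02 ]
half1 0.68 [0.27  0.414 0.021]
half1 0.64 [0.574 0.238 0.02 ]
half1 0.78 [0.572 0.235 0.018]
half1 0.68 [0.435 0.533 0.019]
half1 0.64 [0.447 0.342 0.017]
half1 0.57 [0.274 0.399 0.018]
down turn [ 0.1  0.2 -0.2] shift [29.9  2.8 65.4]
push turn [0. 0. 0.] shift [123.2   2.4 -57.5]
```

Converted, 70 mm is 0.1167, 65.5 mm is 0.1092.

Call:
{"fn": "send_rows", "kwargs": {"rows": "0 0 0 0.025 0.0042 0.055 0.41; 0 0 0 0.0433 0.0042 0.095 0.41; 0 0 0 0.05 0.0042 0.1092 0.41; 0 0 0 0.05 0.0042 0.1092 0.41; 0 0 0 0.0667 0.005 0.1017 0.41; 0 0 0 0.0833 0.005 0.0933 0.41; 0 0 0 0.1 0.005 0.0858 0.41; 0 0 0 0.1167 0.0058 0.0775 0.41"}}

```text
time: 42.98
eef_pos: [0.4223, -0.1522, 0.029]
tcp_rot: [0.976, 0.006, -0.218, 0.003]
contact_force: [-1.0, 0.4, 0.9]
opening: 0.705
finger_force: 0.5
```

Converted, 81 mm is 0.135, 74 mm is 0.1233.

Call:
{"fn": "send_rows", "kwargs": {"rows": "0 0 0 0.0183 0 -0.0083 0.41; 0 0 0 0.0367 0.0008 -0.0167 0.41; 0 0 0 0.055 0.0008 -0.0258 0.41; 0 0 0 0.0733 0.0017 -0.0342 0.41; 0 0 0 0.0917 0.0017 -0.0425 0.41; 0 0 0 0.1083 0.0025 -0.0508 0.41; 0 0 0 0.1233 0.0025 -0.0575 0.41; 0 0 0 0.135 0.0025 -0.0633 0.41"}}

```text
time: 43.98
eef_pos: [0.5115, -0.1525, 0.0285]
tcp_rot: [0.976, 0.006, -0.218, 0.003]
contact_force: [-0.1, 0.5, -0.5]
opening: 0.707
finger_force: 0.3
```

Call:
{"fn": "send_rows", "kwargs": {"rows": "0 0 0 0.0067 0 -0.0033 0.41; 0 0 0 0.0117 0 -0.0055 0.41; 0 0 0 0.015 0 -0.007 0.41; 0 0 0 0.0175 0 -0.0083 0.41; 0 0 0 0.0175 0 -0.0083 0.41"}}

```text
time: 44.6
eef_pos: [0.5179, -0.1523, 0.0285]
tcp_rot: [0.974, 0.006, -0.225, 0.002]
contact_force: [-10.9, -2.2, 5.2]
opening: 0.706
finger_force: 6.1
```

Tile 3 is at the bar, but the gap to the jaw is too small for a finger. I'll use the sliding jaw to push it up the row and then back the jaw off. First I'll locate the grip block.

Run:
```python
from h import *
a=cam("top"); b=cam("scene")
find(a,"jaw_grip");find(b,"jaw_grip")
m=np.zeros(a["color"].shape[:2],np.uint8); m[180:202,348:372]=a["color"][180:202,348:372].max(2)<75
for o in rect(a,m,.067,20): print("top",*o)
g=G();
```

```text
jaw_grip 0.67 [ 0.607 -0.241  0.04 ]
jaw_grip 0.47 [ 0.767 -0.213  0.061]
top 31 [362. 191.] 0.5779 -0.2254 22.2 16.4 12.4
```

Converted, -104 mm is -0.1733, -84 mm is -0.14, 25 degrees is 0.0694.

Call:
{"fn": "send_rows", "kwargs": {"rows": "0 0 0 -0.0367 0 0.0167 0.41; 0 0 0 -0.0867 0 -0.09 0; 0 0.0278 0 -0.0867 0 -0.14 0; 0 0.0556 0 -0.0867 0 -0.1733 0; 0 0.0694 0 -0.0867 0 -0.1733 0; 0 0.0694 0 -0.0867 0 -0.1733 0"}}

```text
time: 45.55
eef_pos: [0.5191, -0.152, 0.1455]
tcp_rot: [1.0, 0.006, -0.002, 0.002]
contact_force: [-1.0, -0.5, -1.1]
opening: 0.5
finger_force: 0.0
```

Run:
```python
from h import *
a=cam("top"); st()
m=np.zeros(a["color"].shape[:2],np.uint8); m[180:202,348:372]=a["color"][180:202,348:372].max(2)<75
for o in rect(a,m,.067,20): print("top",*o)
cv2.imwrite("pics/c8.png",np.hstack([cv2.resize(a["color"][150:270,280:400],None,fx=3,fy=3),cv2.resize(cam("scene")["color"][190:310,170:310],None,fx=3,fy=3)])[...,::-1])
```

```text
t 45.6 pos [ 0.5194 -0.152   0.1451] 
R [[1.0, 0.013, -0.004], [0.013, -1.0, -0.003], [-0.004, 0.003, -1.0]] F [-0.8  0.6  0.4] op 0.499
top 90 [357. 196.] 0.5634 -0.2158 61.5 12.9 63.6
```

View pics/c8.png

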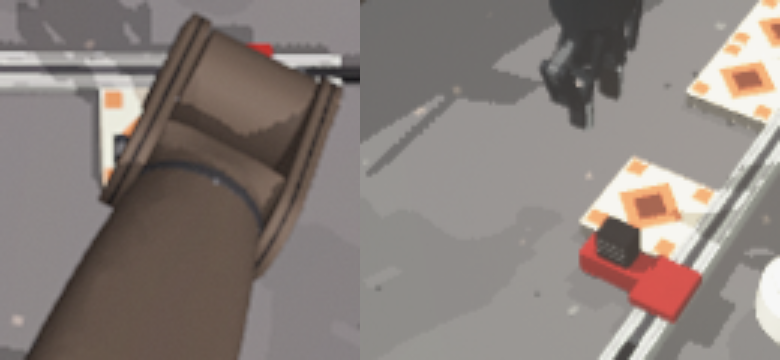

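The scene crop shows the black grip block at about crop (617,240), with tile 3 just ahead of the jaw. I'll work out the block's position from the first top picture.

Run:
```python
from h import *
a=cam("top"); b=cam("scene"); c=cv2.imread("pics/top0.png")[...,::-1]
d=c[176:212,344:374].max(2)<75; ys,xs=np.nonzero(d); print(xs.min()+344,xs.max()+344,ys.min()+176,ys.max()+176)
for r in (187,190,193): print(r,np.nonzero(c[r,344:374].max(1)<75)[0]+344)
print("far-left,right edge",np.round(p2w(a,[[354.5,186],[364,186],[364,194]],.067),4).tolist())
print("scene",np.round(p2w(b,[[256.7,266]],.067),4))
```

```text
354 364 183 196
187 [354 355 356 357 358 359 360 361 362 363]
190 [354 355 356 357 358 359 360 361 362 363 364]
193 [354 355 356 357 358 359 360 361 362 363 364]
far-left,right edge [[0.5929, -0.2073, 0.067], [0.5934, -0.2339, 0.067], [0.5705, -0.2333, 0.067]]
scene [[ 0.5904 -0.2236  0.067 ]]
```

Converted, 83 mm is 0.1383, 72 mm is 0.12.

Call:
{"fn": "send_rows", "kwargs": {"rows": "0 0 0 0.05 0.06 0.0167 0.41; 0 0 0 0.1017 0.12 0.0333 0.41; 0 0 0 0.1017 0.12 0.075 0.41; 0 0 0 0.1017 0.12 0.1167 0.41; 0 0 0 0.1017 0.12 0.1383 0.41; 0 0 0 0.1017 0.12 0.1383 0.41; 0 0 0 0.1017 0.12 0.1383 -1; 0 0 0 0.1017 0.12 0.1383 -1", "grip_force": 40}}

```text
time: 46.75
eef_pos: [0.5823, -0.2237, 0.0635]
tcp_rot: [1.0, 0.007, -0.001, 0.002]
contact_force: [-2.6, 3.7, 6.9]
opening: 0.301
finger_force: 41.7
```

Converted, -68 mm is -0.1133, -58 mm is -0.0967.

Call:
{"fn": "send_rows", "kwargs": {"rows": "0 0 0 0 0 0 -1; 0 0 0 0 -0.0133 0 -1; 0 0 0 0 -0.03 0 -1; 0 0 0 0 -0.0467 0 -1; 0 0 0 0 -0.0633 0 -1; 0 0 0 0 -0.08 0 -1; 0 0 0 0 -0.0967 0 -1; 0 0 0 0 -0.1133 0 -1"}}

```text
time: 47.75
eef_pos: [0.5815, -0.1563, 0.0635]
tcp_rot: [1.0, 0.007, -0.001, 0.003]
contact_force: [-0.8, -5.3, 6.4]
opening: 0.294
finger_force: 42.0
```

Converted, -53 mm is -0.0883, -50 mm is -0.0833.

Call:
{"fn": "send_rows", "kwargs": {"rows": "0 0 0 0 -0.015 0 -1; 0 0 0 0 -0.03 0 -1; 0 0 0 0 -0.045 0 -1; 0 0 0 0 -0.06 0 -1; 0 0 0 0 -0.0733 0 -1; 0 0 0 0 -0.0833 0 -1; 0 0 0 0 -0.0883 0 -1; 0 0 0 0 -0.0883 0 -1"}}

```text
time: 48.75
eef_pos: [0.5809, -0.1027, 0.0635]
tcp_rot: [1.0, 0.007, -0.001, 0.002]
contact_force: [-1.5, -2.8, 7.6]
opening: 0.294
finger_force: 42.1
```

Converted, -11 mm is -0.0183, -9 mm is -0.015.

Call:
{"fn": "send_rows", "kwargs": {"rows": "0 0 0 0 -0.0067 0 -1; 0 0 0 0 -0.0117 0 -1; 0 0 0 0 -0.015 0 -1; 0 0 0 0 -0.0183 0 -1; 0 0 0 0 -0.0183 0 -1"}}

```text
time: 49.38
eef_pos: [0.5809, -0.0978, 0.0636]
tcp_rot: [1.0, 0.007, -0.0, 0.007]
contact_force: [-2.8, -23.2, 3.5]
opening: 0.297
finger_force: 43.1
```

Converted, -4 mm is -0.0067, -3 mm is -0.005.

Call:
{"fn": "send_rows", "kwargs": {"rows": "0 0 0 0 -0.0025 0 -1; 0 0 0 0 -0.005 0 -1; 0 0 0 0 -0.0067 0 -1; 0 0 0 0 -0.0067 0 -1"}}

```text
time: 49.88
eef_pos: [0.5809, -0.0976, 0.0635]
tcp_rot: [1.0, 0.008, 0.0, 0.011]
contact_force: [-3.2, -34.5, 1.4]
opening: 0.295
finger_force: 46.7
```

Converted, 112 mm is 0.1867, 100 mm is 0.1667.

Call:
{"fn": "send_rows", "kwargs": {"rows": "0 0 0 0 0.0167 0 -1; 0 0 0 0 0.0367 0 -1; 0 0 0 0 0.06 0 -1; 0 0 0 0 0.0867 0 -1; 0 0 0 0 0.1133 0 -1; 0 0 0 0 0.14 0 -1; 0 0 0 0 0.1667 0 -1; 0 0 0 0 0.1867 0 -1"}}

```text
time: 50.88
eef_pos: [0.582, -0.1985, 0.0634]
tcp_rot: [1.0, 0.007, -0.001, 0.001]
contact_force: [-1.3, 4.7, 8.1]
opening: 0.295
finger_force: 42.4
```

Converted, -120 mm is -0.2, -90 mm is -0.15.

Call:
{"fn": "send_rows", "kwargs": {"rows": "0 0 0 0 0.0167 0 -1; 0 0 0 0 0.03 0 -1; 0 0 0 0 0.0367 0 -1; 0 0 0 0 0.0367 0 0.2; 0 0 0 0 0.0367 0 0.41; 0 0 0 0 0.0367 -0.05 0.41; 0 0 0 -0.05 0.0367 -0.15 0.41; 0 0 0 -0.1 0 -0.2 0.41"}}

```text
time: 51.88
eef_pos: [0.5219, -0.2008, 0.1844]
tcp_rot: [1.0, 0.006, -0.001, 0.002]
contact_force: [0.4, -0.2, 0.8]
opening: 0.707
finger_force: 0.0
```

Run:
```python
from h import *
s=st(); print(np.round(s["qpos"],2)); a=cam("top"); b=cam("scene")
for p in(a,b): find(p,"whole1");find(p,"half1");find(p,"jaw_face",1)
c=a["color"]; m=np.zeros(c.shape[:2],np.uint8); 
cv2.imwrite("pics/c9.png",cv2.resize(c[150:270,100:400],None,fx=2.6,fy=2.6,interpolation=cv2.INTER_CUBIC)[...,::-1])
```

```text
t 51.88 pos [ 0.5219 -0.2008  0.1844] 
R [[1.0, 0.012, -0.001], [0.012, -1.0, -0.005], [-0.001, 0.005, -1.0]] F [ 0.4 -0.2  0.8] op 0.707
[-0.55  0.1   1.92 -0.01  1.12  1.01]
whole1 0.69 [0.568 0.062 0.023]
whole1 0.67 [ 0.572 -0.031  0.018]
half1 0.88 [0.428 0.535 0.02 ]
half1 0.87 [0.439 0.356 0.022]
half1 0.73 [0.578 0.241 0.019]
half1 0.6 [0.271 0.414 0.018]
jaw_face 0.7 [0.57  0.165 0.02 ]
whole1 0.69 [0.573 0.162 0.02 ]
whole1 0.69 [0.576 0.064 0.02 ]
half1 0.68 [0.447 0.342 0.019]
half1 0.65 [0.572 0.238 0.018]
half1 0.6 [0.438 0.531 0.019]
half1 0.59 [0.277 0.397 0.016]
jaw_face 0.57 [ 0.61  -0.232  0.039]
```

View pics/c9.png

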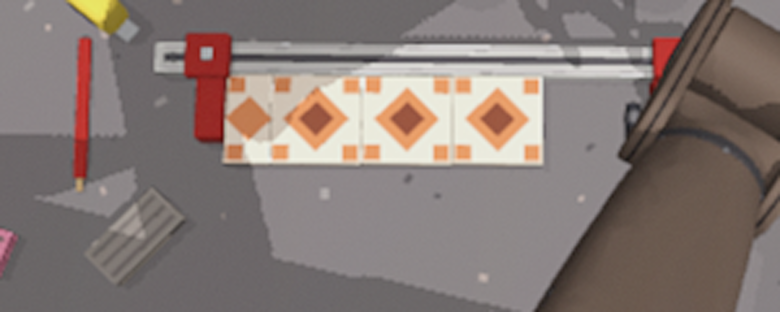

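The row is tight and square with 130 mm left at the jaw. Half A is still at crop (136,235), long side about -45°. I'll check whether it can be grasped directly at a -60° tilt.

Run:
```python
from h import *
from fk import ik
a=cam("top")
f=lambda q:np.array(q)/2.6+[100,150]
w=p2w(a,f([[154,188],[185,216],[118,284],[86,252]]),.02)[:,:2]; c=w.mean(0); e=(w[0]+w[1]-w[2]-w[3]); print(c,np.degrees(np.arctan2(e[1],e[0])), np.round(w,3).tolist())
ang=np.degrees(np.arctan2(e[1],e[0]))
rng=np.random.default_rng(0)
for yaw in (ang,ang+180):
  for t in (-60,-50,30,0):
    best=[]
    for k in range(12):
        q0=np.array([.5,.5,1.8,rng.uniform(-1.4,3),rng.uniform(.4,2.5),rng.uniform(-2.6,2.6)])
        q,er=ik([*c,.04],Rd(yaw,t),q0); best.append((round(er,3),tuple(np.round(q,2))))
    print(round(yaw),t,sorted(set(best))[:2])
```

```text
[0.43726047 0.35381411] -42.8393939149033 [[0.488, 0.338], [0.458, 0.303], [0.384, 0.369], [0.418, 0.406]]
-43 -60 [(np.float64(0.0), (np.float64(0.2), np.float64(0.6), np.float64(1.83), np.float64(0.78), np.float64(1.52), np.float64(2.13))), (np.float64(1.143), (np.float64(0.46), np.float64(0.38), np.float64(1.87), np.float64(0.34), np.float64(1.11), np.float64(-2.84)))]
-43 -50 [(np.float64(0.0), (np.float64(0.23), np.float64(0.53), np.float64(1.87), np.float64(0.7), np.float64(1.39), np.float64(2.18))), (np.float64(1.031), (np.float64(0.53), np.float64(0.34), np.float64(1.93), np.float64(0.16), np.float64(0.95), np.float64(-2.84)))]
-43 30 [(np.float64(0.0), (np.float64(0.7), np.float64(0.35), np.float64(2.0), np.float64(-0.72), np.float64(0.86), np.float64(-2.77))), (np.float64(0.387), (np.float64(0.55), np.float64(0.27), np.float64(2.04), np.float64(-0.28), np.float64(0.73), np.float64(2.84)))]
-43 0 [(np.float64(0.0), (np.float64(0.5), np.float64(0.31), np.float64(1.99), np.float64(0.0), np.float64(0.85), np.float64(2.82))), (np.float64(0.361), (np.float64(0.63), np.float64(0.3
[... 452 characters left out ...]
.float64(1.05), np.float64(0.73))), (np.float64(0.372), (np.float64(0.78), np.float64(0.42), np.float64(2.17), np.float64(4.67), np.float64(0.91), np.float64(1.14)))]
137 30 [(np.float64(0.0), (np.float64(0.32), np.float64(0.41), np.float64(1.92), np.float64(0.5), np.float64(1.14), np.float64(-0.8))), (np.float64(1.063), (np.float64(0.55), np.float64(0.27), np.float64(2.36), np.float64(3.26), np.float64(0.24), np.float64(2.84)))]
137 0 [(np.float64(0.0), (np.float64(0.5), np.float64(0.31), np.float64(1.99), np.float64(-0.0), np.float64(0.85), np.float64(-0.32))), (np.float64(0.683), (np.float64(0.59), np.float64(0.25), np.float64(2.29), np.float64(4.67), np.float64(0.24), np.float64(1.31)))]
```

```bash
cat >> h.py <<'E'
def path(wps,q):
    "IK along straight legs between (pos,rot) waypoints"
    from fk import ik
    from scipy.spatial.transform import Slerp
    out=[]
    for (p0,r0),(p1,r1) in zip(wps,wps[1:]):
        sl=Slerp([0,1],R.concatenate([r0,r1])); m=0; qs=q
        for k in np.linspace(.2,1,5):
            q,e=ik(np.array(p0)*(1-k)+np.array(p1)*k,sl(k),q); m=max(m,e)
        print("leg err",round(m,3),np.round(q,2))
    return q
E
python3 - <<'E'
from h import *
s=st(); c=np.array([.438,.3545]); an=-43.5; u=np.array([np.cos(np.radians(an)),np.sin(np.radians(an))]); q=c+.010*u
W=[(s["eef_pos"],R.from_quat(s["tcp_rot"])),([.5,.1,.22],Rd(-20,-40)),([*q,.13],Rd(an,-60)),([*q,.0245],Rd(an,-60)),([*q,.16],Rd(an,-60)),([.5,0,.25],Rd(-50,-50)),([.36,-.56,.17],Rd(-57,-30)),([.36,-.56,.17],Rd(-57,30)),([.36,-.56,.061],Rd(-57,30))]
path(W,s["qpos"])
g=G()
for w in W[1:]: g.to(*w)
E
```

```text
t 52.33 pos [ 0.5213 -0.1998  0.1803] 
R [[1.0, 0.013, -0.006], [0.013, -1.0, -0.002], [-0.006, 0.001, -1.0]] F [ 0.1 -1.1  0.7] op 0.707
leg err 0.0 [-0.08  0.29  1.74  0.18  1.79  1.82]
leg err 0.0 [0.19 0.46 1.83 0.78 1.62 2.23]
leg err 0.0 [0.19 0.63 1.82 0.78 1.51 2.11]
leg err 0.0 [0.19 0.41 1.83 0.78 1.66 2.26]
leg err 0.0 [-0.38  0.26  1.77  0.4   1.89  2.04]
leg err 0.0 [-1.13  0.61  1.35 -0.07  1.7   1.45]
leg err 0.0 [-1.18  0.14  1.97  0.19  0.52  1.24]
leg err 0.0 [-1.18  0.31  2.01  0.3   0.32  1.12]
 turn [  7.4 -39.2  19.8] shift [ -17.6 -300.   -40.1]
 turn [ 18.1 -19.7  15.2] shift [ -46.4 -214.   156.4]
 turn [0. 0. 0.] shift [91.4  0.  52.8]
 turn [0. 0. 0.] shift [-117.3    0.   -67.8]
 turn [ 5.3 10.   3.7] shift [  61.6  214.5 -286.6]
 turn [ 4.5 20.   5.4] shift [ 279.2  467.2 -208.3]
 turn [ 0. 60.  0.] shift [0. 0. 0.]
 turn [0. 0. 0.] shift [-54.5   0.   94.4]
```

All legs are reachable, so I'll go to half A.

Converted, -300 mm is -0.5, -17.6 mm is -0.0293, -39.2 degrees is -0.1089.

Call:
{"fn": "send_rows", "kwargs": {"rows": "0.0028 -0.0194 0.0083 -0.005 -0.0833 -0.0117 0.65; 0.0069 -0.0361 0.0181 -0.01 -0.1667 -0.0233 0.65; 0.0111 -0.0556 0.0278 -0.015 -0.25 -0.0333 0.65; 0.0139 -0.0722 0.0361 -0.02 -0.3333 -0.045 0.65; 0.0172 -0.0917 0.0458 -0.025 -0.4167 -0.0567 0.65; 0.0206 -0.1089 0.055 -0.0293 -0.5 -0.0667 0.65; 0.0206 -0.1089 0.055 -0.0293 -0.5 -0.0667 0.65"}}

```text
time: 53.2
eef_pos: [0.5001, 0.1019, 0.2193]
tcp_rot: [0.926, -0.161, -0.337, -0.058]
contact_force: [-0.7, 0.0, -0.8]
opening: 0.826
finger_force: 0.0
```

Converted, -214 mm is -0.3567, -160 mm is -0.2667, -19.7 degrees is -0.0547.

Call:
{"fn": "send_rows", "kwargs": {"rows": "0.0125 -0.0139 0.0111 -0.0183 -0.0883 0.065 0.65; 0.025 -0.0278 0.0208 -0.0383 -0.1783 0.13 0.65; 0.0375 -0.0417 0.0317 -0.0583 -0.2667 0.195 0.65; 0.0503 -0.0547 0.0422 -0.0767 -0.3567 0.26 0.65; 0.0503 -0.0547 0.0422 -0.0767 -0.3567 0.26 0.65; 0.0503 -0.0547 0.0422 -0.0767 -0.3567 0.26 0.65"}}

```text
time: 53.95
eef_pos: [0.4461, 0.3471, 0.1304]
tcp_rot: [0.806, -0.32, -0.463, -0.184]
contact_force: [0.4, 0.4, 1.1]
opening: 0.826
finger_force: 0.0
```

Run:
```python
from h import *
s=st(); b=cam("scene"); a=cam("top"); find(a,"half1"); find(b,"half1")
c=np.array([.438,.3545]); an=-43.5; u=np.array([np.cos(np.radians(an)),np.sin(np.radians(an))]); q=c+.010*u
g=G(); g.to([*q,.0245],Rd(an,-60),"down")
r,t=np.array([*u,0]),np.array([-u[1],u[0],0])
px=w2p(b,np.array([[*c,.02]+.05*i*r+.025*j*t for i,j in((1,1),(1,-1),(-1,-1),(-1,1))]))
im=cv2.resize(b["color"][120:220,230:380],None,fx=5,fy=5,interpolation=cv2.INTER_CUBIC)
cv2.polylines(im,[np.int32((px+.5-[230,120])*5)],True,(255,0,0),1); cv2.imwrite("pics/c10.png",im[...,::-1])
```

```text
t 53.95 pos [0.4461 0.3471 0.1304] 
R [[0.367, -0.686, -0.628], [-0.345, -0.727, 0.593], [-0.864, -0.001, -0.504]] F [0.4 0.4 1.1] op 0.826
half1 0.94 [0.27  0.414 0.021]
half1 0.74 [0.431 0.537 0.022]
half1 0.58 [0.428 0.37  0.023]
half1 0.46 [0.568 0.063 0.021]
half1 0.57 [0.445 0.343 0.02 ]
half1 0.55 [0.276 0.401 0.02 ]
half1 0.46 [0.569 0.24  0.016]
down turn [-0.1 -0.3  0.2] shift [91.5  1.2 56.7]
```

View pics/c10.png

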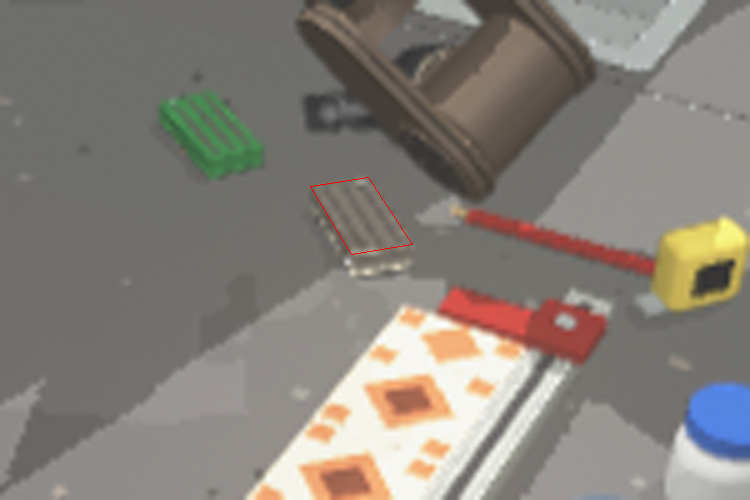

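The predicted outline lies right on half A, so I'll descend and grip.

Converted, 91.5 mm is 0.1525, 80 mm is 0.1333.

Call:
{"fn": "send_rows", "kwargs": {"rows": "0 0 0 0.05 0.0008 0.03 0.65; 0 0 0 0.1 0.0017 0.06 0.65; 0 0 0 0.1333 0.0017 0.0817 0.65; 0 0 0 0.1525 0.0017 0.0942 0.65; 0 0 0 0.1525 0.0017 0.0942 0.65; 0 0 0 0.1525 0.0017 0.0942 -1; 0 0 0 0.1525 0.0017 0.0942 -1; 0 0 0 0.1525 0.0017 0.0942 -1", "grip_force": 65}}

```text
time: 55.15
eef_pos: [0.4443, 0.3489, 0.0248]
tcp_rot: [0.805, -0.32, -0.463, -0.186]
contact_force: [0.2, -1.1, 3.6]
opening: 0.568
finger_force: 68.7
```

Converted, -117 mm is -0.195, -85 mm is -0.1417.

Call:
{"fn": "send_rows", "kwargs": {"rows": "0 0 0 -0.0333 0 -0.02 -1; 0 0 0 -0.0833 0 -0.0483 -1; 0 0 0 -0.1417 0 -0.0817 -1; 0 0 0 -0.195 0 -0.1133 -1; 0 0 0 -0.195 0 -0.1133 -1"}}

```text
time: 55.78
eef_pos: [0.4447, 0.3488, 0.161]
tcp_rot: [0.807, -0.32, -0.46, -0.186]
contact_force: [-0.5, -0.2, -3.1]
opening: 0.567
finger_force: 68.2
```

Run:
```python
from h import *
s=st(); print(s["finger_force"])
W=[([.5,0,.25],Rd(-50,-50)),([.36,-.56,.17],Rd(-57,-30)),([.36,-.56,.17],Rd(-57,30)),([.36,-.56,.064],Rd(-57,30))]
g=G()
for w in W: g.to(*w)
```

```text
t 55.77 pos [0.4447 0.3488 0.161 ] 
R [[0.372, -0.688, -0.623], [-0.345, -0.726, 0.595], [-0.862, -0.007, -0.507]] F [-0.5 -0.2 -3.1] op 0.567
68.24097551467901
 turn [5.1 9.5 4.1] shift [  64.2  214.5 -287.3]
 turn [ 4.5 20.   5.4] shift [ 279.2  467.2 -208.3]
 turn [ 0. 60.  0.] shift [0. 0. 0.]
 turn [0. 0. 0.] shift [-53.    0.   91.8]
```

Converted, -287 mm is -0.4783, 214 mm is 0.3567, 9.5 degrees is 0.0264.

Call:
{"fn": "send_rows", "kwargs": {"rows": "0.0028 0.0042 0.0019 0.0167 0.0567 -0.0767 -1; 0.0056 0.0083 0.0039 0.0333 0.1167 -0.1567 -1; 0.0083 0.0139 0.0056 0.0517 0.1767 -0.2367 -1; 0.0111 0.0194 0.0083 0.07 0.2367 -0.3167 -1; 0.0139 0.0236 0.01 0.0883 0.2967 -0.3967 -1; 0.0142 0.0264 0.0114 0.1067 0.3567 -0.4783 -1; 0.0142 0.0264 0.0114 0.1067 0.3567 -0.4783 -1"}}

```text
time: 56.65
eef_pos: [0.5003, -0.0034, 0.2467]
tcp_rot: [0.819, -0.386, -0.385, -0.177]
contact_force: [0.1, 0.5, -1.6]
opening: 0.563
finger_force: 68.7
```

Converted, 374 mm is 0.6233, 327 mm is 0.545, 1.6 degrees is 0.0044.

Call:
{"fn": "send_rows", "kwargs": {"rows": "0.0014 0.0056 0.0014 0.0467 0.0783 -0.035 -1; 0.0028 0.0111 0.0028 0.0933 0.155 -0.07 -1; 0.0042 0.0167 0.0044 0.14 0.2333 -0.1033 -1; 0.0056 0.0222 0.0058 0.1867 0.3117 -0.1383 -1; 0.0067 0.0278 0.0075 0.2333 0.39 -0.1733 -1; 0.0078 0.0333 0.0089 0.2783 0.4667 -0.2083 -1; 0.0089 0.0389 0.0106 0.325 0.545 -0.2433 -1; 0.01 0.0444 0.0119 0.3717 0.6233 -0.2783 -1"}}

```text
time: 57.65
eef_pos: [0.3862, -0.4481, 0.1819]
tcp_rot: [0.845, -0.446, -0.264, -0.134]
contact_force: [0.8, -0.0, -1.5]
opening: 0.563
finger_force: 68.5
```

Run:
```python
from h import *
s=st(); print(s["finger_force"])
W=[([.36,-.56,.17],Rd(-57,-30)),([.36,-.56,.17],Rd(-57,30)),([.36,-.56,.064],Rd(-57,30))]
g=G()
for w in W: g.to(*w)
```

```text
t 57.65 pos [ 0.3862 -0.4481  0.1819] 
R [[0.463, -0.824, -0.326], [-0.683, -0.566, 0.461], [-0.564, 0.009, -0.825]] F [ 0.8 -0.  -1.5] op 0.563
68.53551351439819
 turn [1.3 4.4 1. ] shift [ 71.1  84.8 -33.2]
 turn [ 0. 60.  0.] shift [0. 0. 0.]
 turn [0. 0. 0.] shift [-53.    0.   91.8]
```

Converted, 85 mm is 0.1417, 71 mm is 0.1183, 4.4 degrees is 0.0122.

Call:
{"fn": "send_rows", "kwargs": {"rows": "0.0017 0.0056 0.0014 0.0583 0.07 -0.0267 -1; 0.0036 0.0122 0.0028 0.1183 0.1417 -0.055 -1; 0.0036 0.0122 0.0028 0.1183 0.1417 -0.055 -1"}}

```text
time: 58.02
eef_pos: [0.3579, -0.5616, 0.1693]
tcp_rot: [0.848, -0.463, -0.227, -0.124]
contact_force: [-0.4, 0.4, -2.8]
opening: 0.569
finger_force: 68.6
```

Converted, 60 degrees is 0.1667.

Call:
{"fn": "send_rows", "kwargs": {"rows": "0 0.0278 0 0 0 0 -1; 0 0.0556 0 0 0 0 -1; 0 0.0833 0 0 0 0 -1; 0 0.1111 0 0 0 0 -1; 0 0.1389 0 0 0 0 -1; 0 0.1667 0 0 0 0 -1; 0 0.1667 0 0 0 0 -1"}}

```text
time: 58.9
eef_pos: [0.3592, -0.5541, 0.1676]
tcp_rot: [0.85, -0.462, 0.224, 0.12]
contact_force: [-0.1, -0.1, -2.8]
opening: 0.568
finger_force: 68.5
```

Run:
```python
from h import *
s=st(); print(s["finger_force"])
t=tile_in_tool(Rd(-43.5,-60),np.array([.4443,.3489,.0248]),[.438,.3545,.01],-43.5); tile_now(t)
g=G(); g.to([.36,-.56,.064],Rd(-57,30))
a=cam("top");b=cam("scene"); find(b,"half1",3); find(a,"mallet")
```

```text
t 58.9 pos [ 0.3592 -0.5541  0.1676] 
R [[0.473, -0.839, 0.269], [-0.731, -0.545, -0.411], [0.492, -0.002, -0.871]] F [-0.1 -0.1 -2.8] op 0.568
68.53998047199411
tile c [ 0.367  -0.5666  0.159 ] z ax [-0.545  0.839  0.009] x ax [ 0.003 -0.009  1.   ] lowest [0.1089 0.109  0.1091 0.1092]
 turn [-0.1  0.5 -0.1] shift [-46.2   2.8  92.9]
half1 0.71 [0.276 0.4   0.02 ]
half1 0.69 [0.572 0.239 0.015]
half1 0.69 [0.437 0.534 0.022]
mallet 0.51 [0.572 0.164 0.023]
```

Converted, 95 mm is 0.1583, 94 mm is 0.1567.

Call:
{"fn": "send_rows", "kwargs": {"rows": "0 0 0 -0.03 0 0.0517 -1; 0 0 0 -0.06 0 0.105 -1; 0 0 0 -0.0767 0 0.135 -1; 0 0 0 -0.0833 0 0.1475 -1; 0 0 0 -0.0867 0 0.1533 -1; 0 0 0 -0.0883 0 0.1567 -1; 0 0 0 -0.0892 0 0.1583 -1; 0 0 0 -0.0892 0 0.1583 -1"}}

```text
time: 60.1
eef_pos: [0.361, -0.5614, 0.065]
tcp_rot: [0.848, -0.461, 0.229, 0.125]
contact_force: [0.1, 0.1, -2.3]
opening: 0.569
finger_force: 68.6
```

Run:
```python
from h import *
s=st()
t=tile_in_tool(Rd(-43.5,-60),np.array([.4443,.3489,.0248]),[.438,.3545,.01],-43.5); tile_now(t)
```

```text
t 60.1 pos [ 0.361  -0.5614  0.065 ] 
R [[0.469, -0.84, 0.273], [-0.725, -0.543, -0.423], [0.504, 0.001, -0.864]] F [ 0.1  0.1 -2.3] op 0.569
tile c [ 0.3688 -0.574   0.0566] z ax [-0.543  0.84  -0.004] x ax [-0.002  0.004  1.   ] lowest [0.0065 0.0066 0.0066 0.0067]
```

Converted, 5.7 mm is 0.0095, 3.5 mm is 0.0058.

Call:
{"fn": "send_rows", "kwargs": {"rows": "0 0 0 -0.0017 0 0.0028 -1; 0 0 0 -0.0033 0 0.0058 -1; 0 0 0 -0.0045 0 0.0078 -1; 0 0 0 -0.0055 0 0.0095 -1; 0 0 0 -0.0055 0 0.0095 -1"}}

```text
time: 60.72
eef_pos: [0.3621, -0.5643, 0.0618]
tcp_rot: [0.847, -0.461, 0.232, 0.128]
contact_force: [-0.7, 1.0, 8.4]
opening: 0.565
finger_force: 69.5
```

Run:
```python
from h import *
s=st()
t=tile_in_tool(Rd(-43.5,-60),np.array([.4443,.3489,.0248]),[.438,.3545,.01],-43.5); tile_now(t)
```

```text
t 60.73 pos [ 0.3621 -0.5643  0.0618] 
R [[0.467, -0.84, 0.275], [-0.722, -0.542, -0.43], [0.511, 0.002, -0.86]] F [-0.7  1.   8.4] op 0.565
tile c [ 0.3699 -0.577   0.0536] z ax [-0.542  0.84  -0.012] x ax [-0.005  0.012  1.   ] lowest [0.0034 0.0035 0.0036 0.0037]
```

Touching down at 8 N. Now to release, back off and swing over to the outside.

Converted, -160 mm is -0.2667, -110 mm is -0.1833.

Call:
{"fn": "send_rows", "kwargs": {"rows": "0 0 0 0 0 0 0.5; 0 0 0 0 0 0 0.65; 0 0 0 0 0 0 0.65; 0 0 0 0 0 -0.0333 0.65; 0 0 0 0 0 -0.1 0.65; 0 0 0 0 0 -0.1833 0.65; 0 0 0 0.0167 0 -0.2667 0.65; 0 0 0 0.0167 0 -0.2667 0.65"}}

```text
time: 61.72
eef_pos: [0.3226, -0.5025, 0.2067]
tcp_rot: [0.847, -0.461, 0.232, 0.128]
contact_force: [0.7, -1.5, -0.0]
opening: 0.825
finger_force: 0.0
```

Run:
```python
from h import *
s=st(); a=cam("top"); b=cam("scene"); find(a,"half1",6); find(b,"half1",4)
c=np.array([.3699,-.577]); an=np.degrees(np.arctan2(-.84,.542)); n=np.array([np.cos(np.radians(an)),np.sin(np.radians(an))]); q=c+.0165*n; print(an,q)
W=[([.345,-.52,.235],Rd(an,0)),([*q,.20],Rd(an,-60)),([*q,.06],Rd(an,-60))]
g=G()
for w in W: g.to(*w)
path([(s["eef_pos"],R.from_quat(s["tcp_rot"]))]+W,s["qpos"])
```

```text
t 61.73 pos [ 0.3226 -0.5025  0.2067] 
R [[0.468, -0.84, 0.275], [-0.721, -0.543, -0.431], [0.511, 0.003, -0.859]] F [ 0.7 -1.5 -0. ] op 0.825
half1 0.88 [0.269 0.414 0.021]
half1 0.87 [0.429 0.536 0.022]
half1 0.82 [ 0.376 -0.568  0.099]
half1 0.74 [0.574 0.236 0.018]
half1 0.68 [0.441 0.533 0.017]
half1 0.63 [0.273 0.4   0.018]
half1 0.58 [ 0.379 -0.58   0.063]
-57.168351062196095 [ 0.37884585 -0.59086441]
 turn [ -0. -30.   0.] shift [ 43.6  -8.7 -16.6]
 turn [  0. -60.   0.] shift [77.9 10.  35. ]
 turn [0. 0. 0.] shift [121.2   0.   70. ]
leg err 0.0 [-1.15  0.2   1.72  0.    1.22  1.42]
leg err 0.0 [-1.11  0.93  0.94 -0.13  2.31  1.42]
leg err 0.0 [-1.11  1.08  0.96 -0.12  2.15  1.45]
```

Converted, 43.5 mm is 0.0725, 30 mm is 0.05, -30 degrees is -0.0833.

Call:
{"fn": "send_rows", "kwargs": {"rows": "0 -0.0278 0 0.025 -0.005 -0.0267 0.65; 0 -0.0556 0 0.05 -0.01 -0.0267 0.65; 0 -0.0833 0 0.0725 -0.0142 -0.0275 0.65; 0 -0.0833 0 0.0725 -0.0142 -0.0275 0.65"}}

```text
time: 62.42
eef_pos: [0.346, -0.5223, 0.2345]
tcp_rot: [0.878, -0.478, 0.0, 0.0]
contact_force: [0.0, 0.5, -0.6]
opening: 0.823
finger_force: 0.0
```

Converted, 78 mm is 0.13, 55 mm is 0.0917, -60 degrees is -0.1667.

Call:
{"fn": "send_rows", "kwargs": {"rows": "0 -0.0278 0 0.0217 0.0033 0 0.65; 0 -0.0556 0 0.0433 0.0067 0.0083 0.65; 0 -0.0833 0 0.0667 0.01 0.0167 0.65; 0 -0.1111 0 0.0917 0.0133 0.0333 0.65; 0 -0.1389 0 0.13 0.0167 0.05 0.65; 0 -0.1667 0 0.13 0.0167 0.0583 0.65; 0 -0.1667 0 0.13 0.0167 0.0583 0.65; 0 -0.1667 0 0.13 0.0167 0.0583 0.65"}}

```text
time: 63.42
eef_pos: [0.3788, -0.5913, 0.2024]
tcp_rot: [0.762, -0.415, -0.437, -0.238]
contact_force: [0.3, -0.5, 0.8]
opening: 0.824
finger_force: 0.0
```

Run:
```python
from h import *
s=st(); b=cam("scene"); find(b,"half1",4)
g=G(); g.to([.3788,-.5909,.06],Rd(-57.2,-60))
```

```text
t 63.42 pos [ 0.3788 -0.5913  0.2024] 
R [[0.274, -0.84, -0.469], [-0.424, -0.543, 0.725], [-0.864, 0.0, -0.504]] F [ 0.3 -0.5  0.8] op 0.824
half1 0.75 [0.436 0.529 0.019]
half1 0.71 [ 0.383 -0.579  0.058]
half1 0.71 [0.274 0.399 0.019]
 turn [ 0.1 -0.5 -0. ] shift [124.9  -0.4  74.7]
```

Converted, 125 mm is 0.2083, 105 mm is 0.175.

Call:
{"fn": "send_rows", "kwargs": {"rows": "0 0 0 0.0667 0 0.04 0.65; 0 0 0 0.1333 0 0.08 0.65; 0 0 0 0.175 0 0.1042 0.65; 0 0 0 0.2083 0 0.1242 0.65; 0 0 0 0.2083 0 0.1242 0.65; 0 0 0 0.2083 0 0.1242 -1; 0 0 0 0.2083 0 0.1242 -1; 0 0 0 0.2083 0 0.1242 -1"}}

```text
time: 64.53
eef_pos: [0.3785, -0.5913, 0.0592]
tcp_rot: [0.762, -0.415, -0.437, -0.238]
contact_force: [0.6, -0.7, 4.1]
opening: 0.558
finger_force: 69.4
```

Converted, -85 mm is -0.1417, -75 mm is -0.125, 60 degrees is 0.1667.

Call:
{"fn": "send_rows", "kwargs": {"rows": "0 0 0 -0.0333 0 -0.02 -1; 0 0 0 -0.1083 0 -0.0633 -1; 0 0.0278 0 -0.125 0 -0.07 -1; 0 0.0556 0 -0.1417 0 -0.07 -1; 0 0.0833 0 -0.1417 0 -0.07 -1; 0 0.1111 0 -0.1417 0 -0.07 -1; 0 0.1389 0 -0.1417 0 -0.07 -1; 0 0.1667 0 -0.1417 0 -0.07 -1"}}

```text
time: 65.53
eef_pos: [0.3747, -0.5851, 0.1535]
tcp_rot: [0.878, -0.478, 0.004, 0.003]
contact_force: [1.2, -0.1, -3.2]
opening: 0.561
finger_force: 69.0
```

Converted, -40 mm is -0.0667, -20 mm is -0.0333, 30 degrees is 0.0833.

Call:
{"fn": "send_rows", "kwargs": {"rows": "0 0.0278 0 0 0 0 -1; 0 0.0556 0 0 0 0 -1; 0 0.0833 0 0 0 0 -1; 0 0.0833 0 0 0 -0.0333 -1; 0 0.0833 0 0 0 -0.0667 -1"}}

```text
time: 66.15
eef_pos: [0.375, -0.5861, 0.195]
tcp_rot: [0.848, -0.461, 0.229, 0.125]
contact_force: [0.6, -0.6, -1.7]
opening: 0.56
finger_force: 69.0
```

Run:
```python
from h import *
s=st(); T=[.5565,-.146]
W=[([.47,-.35,.2],Rd(-25,30)),([*T,.13],Rd(1,30)),([*T,.0275],Rd(1,30))]
path([(s["eef_pos"],R.from_quat(s["tcp_rot"]))]+W,s["qpos"])
g=G()
for w in W: g.to(*w)
a=cam("top"); find(a,"whole1",4)
```

```text
t 66.15 pos [ 0.375  -0.5861  0.195 ] 
R [[0.47, -0.84, 0.273], [-0.725, -0.543, -0.423], [0.503, 0.001, -0.864]] F [ 0.6 -0.6 -1.7] op 0.56
leg err 0.0 [-0.9  -0.07  2.12  0.38  0.64  0.85]
leg err 0.0 [-0.54  0.01  2.19  0.54  0.54  0.61]
leg err 0.0 [-0.54  0.21  2.22  0.82  0.37  0.29]
 turn [ 16.2  -0.2 -27.7] shift [-124.1 -207.9  -78.3]
 turn [ 13.   -0.  -22.5] shift [ -41.8 -221.4   56.7]
 turn [0. 0. 0.] shift [-51.2   0.   88.8]
whole1 0.94 [0.571 0.067 0.022]
whole1 0.92 [0.571 0.161 0.019]
whole1 0.73 [ 0.569 -0.03   0.02 ]
whole1 0.29 [0.581 0.424 0.007]
```

Converted, -208 mm is -0.3467, -124 mm is -0.2067, -27.7 degrees is -0.0769.

Call:
{"fn": "send_rows", "kwargs": {"rows": "0.0083 0 -0.0139 -0.0417 -0.07 -0.0267 -1; 0.0167 0 -0.0278 -0.0833 -0.1383 -0.0533 -1; 0.025 0 -0.0444 -0.125 -0.2083 -0.0783 -1; 0.0361 0 -0.0611 -0.1667 -0.2783 -0.105 -1; 0.045 -0.0006 -0.0769 -0.2067 -0.3467 -0.13 -1; 0.045 -0.0006 -0.0769 -0.2067 -0.3467 -0.13 -1; 0.045 -0.0006 -0.0769 -0.2067 -0.3467 -0.13 -1"}}

```text
time: 67.12
eef_pos: [0.4706, -0.3503, 0.198]
tcp_rot: [0.943, -0.209, 0.254, 0.056]
contact_force: [-0.1, -0.7, -2.1]
opening: 0.564
finger_force: 69.0
```

Converted, -221 mm is -0.3683, -200 mm is -0.3333, -22.5 degrees is -0.0625.

Call:
{"fn": "send_rows", "kwargs": {"rows": "0.0083 0 -0.0139 -0.0167 -0.0833 0.0083 -1; 0.0167 0 -0.0278 -0.0333 -0.1667 0.0167 -1; 0.025 0 -0.0444 -0.05 -0.25 0.0417 -1; 0.0361 0 -0.0625 -0.07 -0.3333 0.0667 -1; 0.0361 0 -0.0625 -0.07 -0.3683 0.095 -1; 0.0361 0 -0.0625 -0.07 -0.3683 0.095 -1"}}

```text
time: 67.88
eef_pos: [0.5567, -0.1454, 0.1255]
tcp_rot: [0.966, 0.008, 0.258, -0.003]
contact_force: [0.4, 0.4, -2.5]
opening: 0.565
finger_force: 69.0
```

Run:
```python
from h import *
s=st(); print(s["finger_force"]); g=G(); g.to([.5565,-.146,.0275],Rd(1,30))
a=cam("top"); b=cam("scene"); find(a,"whole1",4); find(a,"half1",5);find(b,"half1",5)
```

```text
t 67.88 pos [ 0.5567 -0.1454  0.1255] 
R [[0.866, 0.017, 0.499], [0.014, -1.0, 0.011], [0.499, -0.003, -0.867]] F [ 0.4  0.4 -2.5] op 0.565
68.9970338344574
 turn [-0.1  0.1 -0.1] shift [-49.1   0.8  84.9]
whole1 0.91 [0.572 0.162 0.022]
whole1 0.8 [0.566 0.062 0.018]
whole1 0.72 [ 0.573 -0.034  0.019]
half1 0.92 [0.57  0.242 0.019]
half1 0.81 [0.27  0.415 0.021]
half1 0.74 [ 0.593 -0.144  0.119]
half1 0.72 [0.429 0.536 0.02 ]
half1 0.78 [ 0.585 -0.151  0.119]
half1 0.78 [0.57  0.239 0.015]
half1 0.78 [0.437 0.532 0.018]
half1 0.53 [0.272 0.399 0.018]
```

Converted, 85.5 mm is 0.1425, 83.5 mm is 0.1392.

Call:
{"fn": "send_rows", "kwargs": {"rows": "0 0 0 -0.0333 0.0005 0.0567 -1; 0 0 0 -0.0633 0.001 0.1083 -1; 0 0 0 -0.075 0.0013 0.13 -1; 0 0 0 -0.08 0.0013 0.1392 -1; 0 0 0 -0.0825 0.0013 0.1425 -1; 0 0 0 -0.0825 0.0013 0.1425 -1; 0 0 0 -0.0825 0.0013 0.1425 0.55; 0 0 0 -0.0825 0.0013 0.1425 0.55"}}

```text
time: 69.12
eef_pos: [0.5571, -0.1465, 0.0289]
tcp_rot: [0.966, 0.008, 0.26, -0.002]
contact_force: [-0.8, -0.1, 0.1]
opening: 0.775
finger_force: 0.0
```

Converted, -120 mm is -0.2, -100 mm is -0.1667, -30 degrees is -0.0833.

Call:
{"fn": "send_rows", "kwargs": {"rows": "0 0 0 0 0 -0.0333 0.55; 0 0 0 0 0 -0.1 0.55; 0 0 0 0.0333 0 -0.1667 0; 0 -0.0278 0 0.0667 0 -0.2 -1; 0 -0.0556 0 0.0667 0 -0.2 -1; 0 -0.0833 0 0.0667 0 -0.2 -1; 0 -0.0833 0 0.0667 0 -0.2 -1"}}

```text
time: 70.0
eef_pos: [0.533, -0.1468, 0.1525]
tcp_rot: [1.0, 0.009, 0.002, -0.0]
contact_force: [-0.2, -0.1, 0.1]
opening: 0.002
finger_force: 0.0
```

Run:
```python
from h import *
s=st(); b=cam("scene"); a=cam("top"); find(a,"half1",4);find(b,"half1",4)
g=G(); q=[.485,-.146]; g.to([*q,.1],Rd(1)); g.to([*q,.027],Rd(1)); g.to([.513,-.146,.027],Rd(1))
```

```text
t 70.0 pos [ 0.533  -0.1468  0.1525] 
R [[1.0, 0.018, 0.004], [0.018, -1.0, 0.001], [0.004, -0.001, -1.0]] F [-0.2 -0.1  0.1] op 0.002
half1 0.96 [0.428 0.535 0.019]
half1 0.85 [0.572 0.239 0.019]
half1 0.68 [0.272 0.413 0.023]
half1 0.67 [0.58  0.423 0.008]
half1 0.72 [0.434 0.531 0.02 ]
half1 0.62 [ 0.574 -0.153  0.02 ]
half1 0.49 [0.569 0.238 0.016]
 turn [-0.2 -0.1 -0.1] shift [-44.7  -0.9  50.8]
 turn [0. 0. 0.] shift [ 0.  0. 73.]
 turn [0. 0. 0.] shift [28.   0.5  0. ]
```

Converted, 125 mm is 0.2083, 120 mm is 0.2.

Call:
{"fn": "send_rows", "kwargs": {"rows": "0 0 0 -0.08 -0.0017 0 -1; 0 0 0 -0.08 -0.0017 0.0833 -1; 0 0 0 -0.08 -0.0017 0.1667 -1; 0 0 0 -0.08 -0.0017 0.2 -1; 0 0 0 -0.08 -0.0017 0.2083 -1; 0 0 0 -0.0667 -0.0017 0.2083 -1; 0 0 0 -0.0533 -0.0017 0.2083 -1; 0 0 0 -0.045 -0.0017 0.2083 -1"}}

```text
time: 71.2
eef_pos: [0.5055, -0.1464, 0.0279]
tcp_rot: [1.0, 0.008, 0.002, -0.0]
contact_force: [-0.8, 0.0, 0.2]
opening: 0.002
finger_force: 0.2
```

Converted, 12 mm is 0.02, 10.5 mm is 0.0175.

Call:
{"fn": "send_rows", "kwargs": {"rows": "0 0 0 0.005 0 0 -1; 0 0 0 0.0083 0 0 -1; 0 0 0 0.0117 0 0 -1; 0 0 0 0.015 0 0 -1; 0 0 0 0.0175 0 0 -1; 0 0 0 0.02 0 0 -1; 0 0 0 0.02 0 0 -1"}}

```text
time: 72.08
eef_pos: [0.5142, -0.1453, 0.0259]
tcp_rot: [1.0, 0.009, -0.002, -0.002]
contact_force: [-5.3, 0.1, 1.5]
opening: -0.001
finger_force: 2.5
```

Converted, 2.5 mm is 0.0042, 2 mm is 0.0033.

Call:
{"fn": "send_rows", "kwargs": {"rows": "0 0 0 0.0017 0 0 -1; 0 0 0 0.0033 0 0 -1; 0 0 0 0.0042 0 0 -1; 0 0 0 0.0042 0 0 -1"}}

```text
time: 72.58
eef_pos: [0.5144, -0.145, 0.0252]
tcp_rot: [1.0, 0.009, -0.005, -0.002]
contact_force: [-11.0, -0.8, 4.5]
opening: 0.004
finger_force: 5.4
```

Converted, -100 mm is -0.1667, -95 mm is -0.1583.

Call:
{"fn": "send_rows", "kwargs": {"rows": "0 0 0 -0.0333 0 0 -1; 0 0 0 -0.0333 0 -0.0917 -1; 0 0 0 0.0167 0.0333 -0.1583 0.41; 0 0 0 0.075 0.0917 -0.1667 0.41; 0 0 0 0.1067 0.1275 -0.1667 0.41; 0 0 0 0.1067 0.1275 -0.1167 0.41; 0 0 0 0.1067 0.1275 -0.075 0.41; 0 0 0 0.1067 0.1275 -0.0617 0.41"}}

```text
time: 73.58
eef_pos: [0.5827, -0.2206, 0.0614]
tcp_rot: [1.0, 0.008, -0.001, -0.002]
contact_force: [-0.4, -0.2, -0.4]
opening: 0.704
finger_force: 0.0
```

Converted, -30 mm is -0.05, -22 mm is -0.0367.

Call:
{"fn": "send_rows", "kwargs": {"rows": "0 0 0 0 0 0 0.41; 0 0 0 0 0 0 -1; 0 0 0 0 0 0 -1; 0 0 0 0 0 0 -1; 0 0 0 0 -0.01 0 -1; 0 0 0 0 -0.0233 0 -1; 0 0 0 0 -0.0367 0 -1; 0 0 0 0 -0.05 0 -1", "grip_force": 45}}

```text
time: 74.58
eef_pos: [0.5841, -0.1921, 0.0651]
tcp_rot: [1.0, 0.008, 0.002, 0.001]
contact_force: [-0.6, -5.1, 5.8]
opening: 0.291
finger_force: 46.7
```

Converted, -36 mm is -0.06, -33 mm is -0.055.

Call:
{"fn": "send_rows", "kwargs": {"rows": "0 0 0 0 -0.0133 0 -1; 0 0 0 0 -0.0267 0 -1; 0 0 0 0 -0.04 0 -1; 0 0 0 0 -0.05 0 -1; 0 0 0 0 -0.055 0 -1; 0 0 0 0 -0.06 0 -1; 0 0 0 0 -0.06 0 -1"}}

```text
time: 75.45
eef_pos: [0.5836, -0.1558, 0.0651]
tcp_rot: [1.0, 0.008, 0.002, 0.0]
contact_force: [0.0, -1.9, 4.8]
opening: 0.296
finger_force: 46.7
```

Converted, -10 mm is -0.0167, -8 mm is -0.0133.

Call:
{"fn": "send_rows", "kwargs": {"rows": "0 0 0 0 -0.005 0 -1; 0 0 0 0 -0.01 0 -1; 0 0 0 0 -0.0133 0 -1; 0 0 0 0 -0.0167 0 -1; 0 0 0 0 -0.0167 0 -1"}}

```text
time: 76.08
eef_pos: [0.5836, -0.148, 0.0651]
tcp_rot: [1.0, 0.008, 0.002, 0.002]
contact_force: [-0.3, -10.7, 4.1]
opening: 0.295
finger_force: 46.5
```

Converted, -6 mm is -0.01, -4 mm is -0.0067.

Call:
{"fn": "send_rows", "kwargs": {"rows": "0 0 0 0 -0.0033 0 -1; 0 0 0 0 -0.0067 0 -1; 0 0 0 0 -0.01 0 -1; 0 0 0 0 -0.01 0 -1"}}

```text
time: 76.58
eef_pos: [0.5836, -0.1476, 0.0651]
tcp_rot: [1.0, 0.009, 0.003, 0.007]
contact_force: [-0.8, -28.1, -2.3]
opening: 0.295
finger_force: 47.2
```

Run:
```python
from h import *
s=st(); b=cam("scene"); a=cam("top")
find(b,"half1",4);find(b,"whole1",4)
cv2.imwrite("pics/f.png",cv2.resize(b["color"][160:310,200:400],None,fx=3.9,fy=3.9,interpolation=cv2.INTER_CUBIC)[...,::-1])
```

```text
t 76.58 pos [ 0.5836 -0.1476  0.0651] 
R [[1.0, 0.018, 0.006], [0.018, -1.0, -0.014], [0.006, 0.014, -1.0]] F [ -0.8 -28.1  -2.3] op 0.295
half1 0.63 [0.572 0.238 0.017]
half1 0.62 [ 0.6   -0.105  0.021]
half1 0.56 [0.438 0.532 0.016]
whole1 0.96 [0.577 0.163 0.018]
whole1 0.63 [0.58  0.061 0.02 ]
whole1 0.59 [ 0.588 -0.031  0.019]
whole1 0.18 [0.771 0.011 0.056]
```

View pics/f.png

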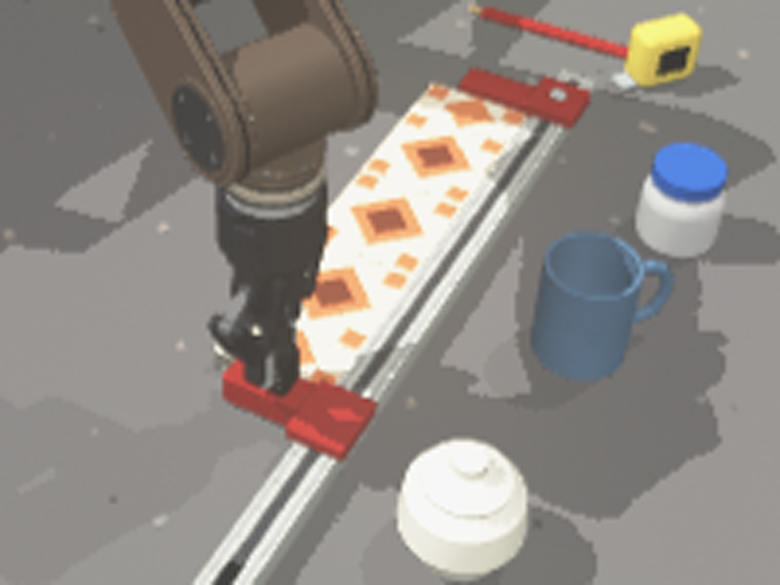

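The row is closed between both jaws, all glaze up. I'll relieve the push, release and measure.

Converted, -130 mm is -0.2167, -110 mm is -0.1833.

Call:
{"fn": "send_rows", "kwargs": {"rows": "0 0 0 0 0.0067 0 -1; 0 0 0 0 0.0117 0 -1; 0 0 0 0 0.0117 0 0; 0 0 0 0 0.0117 0 0.41; 0 0 0 0 0.0117 -0.0167 0.41; 0 0 0 0 0.0117 -0.1 0.41; 0 0 0 -0.05 0.0667 -0.1833 0.41; 0 0 0 -0.1 0.1667 -0.2167 0.41"}}

```text
time: 77.78
eef_pos: [0.5297, -0.2307, 0.1941]
tcp_rot: [1.0, 0.01, 0.003, 0.001]
contact_force: [0.1, -1.2, -0.1]
opening: 0.708
finger_force: 0.0
```

Converted, 260 mm is 0.4333, 240 mm is 0.4.

Call:
{"fn": "send_rows", "kwargs": {"rows": "0 0 0 -0.0333 0.1 -0.0333 0.41; 0 0 0 -0.0667 0.2 -0.0667 0.41; 0 0 0 -0.1 0.3 -0.0833 0.41; 0 0 0 -0.1333 0.4 -0.0833 0.41; 0 0 0 -0.1333 0.4333 -0.0833 0.41"}}

```text
time: 78.4
eef_pos: [0.4514, -0.4949, 0.2402]
tcp_rot: [1.0, 0.007, 0.001, -0.0]
contact_force: [0.4, 0.1, -0.1]
opening: 0.705
finger_force: 0.0
```

Run:
```python
from h import *
s=st(); a=cam("top"); b=cam("scene")
for p in(a,b):
    find(p,"half1");find(p,"whole1",4)
for n in("tape_measure","mallet","pencil","spacer_jar","salt_pot","tea_mug"): find(a,n,1)
c=a["color"].astype(int)
# front edge (x=-100) of row per column, and bar-side edge
cr=(c.min(2)>165)|((c[...,0]-c[...,2]>60)&(c[...,0]>150)&(c[...,1]>80))
m=np.zeros(c.shape[:2],bool); m[181:230]=cr[181:230]
out=[]
for x in range(184,345,8):
    y=np.nonzero(m[:,x])[0]
    if len(y): out.append((x,y.max(),*np.round(p2w(a,[[x,y.max()+.5]],.02)[0,:2],3)))
print(*out,sep="\n")
r=200; xs=np.nonzero(cr[r,170:360])[0]+170; print("ends",xs.min(),xs.max(),np.round(p2w(a,[[xs.min()-.5,r],[xs.max()+.5,r]],.02)[:,:2],4).tolist())
red=(c[...,0]>110)&(c[...,1]<75)&(c[...,2]<75); xs=np.nonzero(red[200,150:380])[0]+150; print("red",xs)
```

```text
t 78.4 pos [ 0.4514 -0.4949  0.2402] 
R [[1.0, 0.014, 0.001], [0.014, -1.0, 0.001], [0.001, -0.001, -1.0]] F [ 0.4  0.1 -0.1] op 0.705
half1 0.85 [0.429 0.536 0.019]
half1 0.69 [0.266 0.415 0.02 ]
half1 0.66 [0.58  0.423 0.008]
half1 0.59 [ 0.576 -0.106  0.024]
half1 0.56 [0.571 0.24  0.019]
whole1 0.97 [0.566 0.064 0.022]
whole1 0.9 [0.571 0.164 0.023]
whole1 0.74 [ 0.571 -0.031  0.018]
whole1 0.29 [0.779 0.032 0.048]
half1 0.72 [0.57  0.237 0.016]
half1 0.7 [ 0.577 -0.105  0.019]
half1 0.7 [0.271 0.399 0.016]
half1 0.69 [0.436 0.533 0.019]
whole1 0.93 [ 0.575 -0.038  0.018]
whole1 0.7 [0.57  0.165 0.019]
whole1 0.66 [0.576 0.061 0.019]
tape_measure 0.71 [0.688 0.406 0.057]
mallet 0.94 [ 0.549 -0.491  0.023]
pencil 0.69 [0.581 0.421 0.008]
spacer_jar 0.77 [0.769 0.198 0.076]
salt_pot 0.71 [ 0.616 -0.155  0.042]
tea_mug 0.97 [0.781 0.031 0.049]
(192, np.int64(211), np.float64(0.521), np.float64(0.248))
(200, np.int64(211), np.float64(0.521), np.float64(0.225))
(208, np.int64(211), np.float64(0.522), np.float64(0.202))
(216, np.int64(211), np.float64(0.522), np.float64(0.18))
(224, np
[... 278 characters left out ...]
(0.066))
(264, np.int64(212), np.float64(0.522), np.float64(0.043))
(272, np.int64(212), np.float64(0.522), np.float64(0.021))
(280, np.int64(212), np.float64(0.523), np.float64(-0.002))
(288, np.int64(212), np.float64(0.523), np.float64(-0.025))
(296, np.int64(212), np.float64(0.524), np.float64(-0.048))
(304, np.int64(212), np.float64(0.524), np.float64(-0.071))
(312, np.int64(213), np.float64(0.522), np.float64(-0.094))
(320, np.int64(213), np.float64(0.522), np.float64(-0.117))
(336, np.int64(198), np.float64(0.567), np.float64(-0.163))
ends 186 325 [[0.5541, 0.2678], [0.5617, -0.1327]]
red [175 176 177 178 179 180 181 182 183 184 185 220 221 222 327 328 329 330
 331 332 333 334 335 336]
```

Run:
```python
from h import *
P=[cam("top") for _ in range(3)]; a=P[0]; g=np.mean([p["color"].astype(float) for p in P],0)[...,2]
for lo,hi in((190,200),(205,232),(240,266),(275,300),(310,322)):
    res=[]
    for x in range(lo,hi,2):
        p=g[205:220,x]; i=np.argmax(p[:-3]-p[3:])
        hi_,lo_=p[max(i-1,0)],p[min(i+4,14)]; t=(hi_+lo_)/2
        k=np.nonzero((p[:-1]>=t)&(p[1:]<t))[0]
        if len(k): k=k[0]; res.append(p2w(a,[[x,205+k+(p[k]-t)/(p[k]-p[k+1])]],.02)[0,:2])
    r=np.array(res); f=np.polyfit(r[:,1],r[:,0],1); print(lo,hi,"front x %.4f at y %.3f slope %.3f"%(np.median(r[:,0]),r[:,1].mean(),f[0]))
# joint/bar side: profile from bar to tile
for x in (195,218,253,288,316): print(x,np.round(g[173:188,x]).astype(int))
print("columns r=205",[(x,int(v)) for x,v in zip(range(183,190),g[205,183:190])],[(x,int(v)) for x,v in zip(range(322,331),g[205,322:331])])
```

```text
190 200 front x 0.5192 at y 0.242 slope 0.993
205 232 front x 0.5205 at y 0.174 slope 0.232
240 266 front x 0.5220 at y 0.078 slope 0.207
275 300 front x 0.5236 at y -0.022 slope 0.156
310 322 front x 0.5233 at y -0.102 slope -0.524
195 [105 156 164 159 146 145 173 181 181 182 182 181 181 171 133]
218 [ 87 151 170 159 154 167 179 178 178 178 179 182 173 141  94]
253 [ 68 144 171 158 167 154 193 223 220 219 220 222 215 180 123]
288 [ 92 163 209 202 186 164 194 222 219 219 220 222 212 167 110]
316 [ 93 139 198 206 189 175 201 222 221 221 221 221 221 217 185]
columns r=205 [(183, 110), (184, 111), (185, 93), (186, 180), (187, 206), (188, 171), (189, 146)] [(322, 204), (323, 204), (324, 211), (325, 192), (326, 110), (327, 42), (328, 51), (329, 58), (330, 61)]
```

```bash
python3 -c "
from plant import ctrl
print(ctrl.sign_off())"
```

```text
the job is handed in; nothing more can be done
None
```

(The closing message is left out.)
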